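Top out a model brick wall from the sloping stock box

TASK

Lift the clear lid of the sloping stock box by its orange tab until it is almost fully open, let go and see that its friction hinge holds it there. Then take the three wooden bricks out and top out the model wall in running bond, setting each down gently: the two pale pine bricks end to end as the middle course, each centred over a joint of the glued bottom course, and then the dark walnut brick over the joint between them, all lying flat, in line and flush with the wall. Leave the lid standing open, and do not push any of the other things on the table out of place.

Things in the scene. Friction and masses are not known exactly. Their poses are not given: they have to be found in the camera images.
- box: fixed wooden box, 264 mm wide (y), 125 deep (x). Origin: centre of its underside on the table; -x is the low front, towards the middle of the table; z up. Its floor slopes up to +x at 28 degrees, 35 mm high at the front lip, 91 at the back; square to the floor, the lip stands 16 mm and the sides 38 mm above it. Brick centres: x = -23, z = 68, y near -74, 0, +74 mm.
- lid (a joint): opening angle of the lid in rad: 0 shut (parallel to the sloping floor, 41 mm above it), growing as its front rises; stop at 1.70, where it leans back over the bricks at 69 degrees from level. It starts between 0 and 0.25. Friction hinge: it stays at any angle where it is let go; about 3 N at the tab moves it.
- lid_tab (a point): grip point on the lid's orange pull tab: a bar 12 mm wide (across, box y), 14 mm thick, that sticks out 42 mm from the middle of the lid's front edge in the plane of the lid. This point is 28 mm out from that edge, 155 mm from the hinge axis.
- lid_hinge (a point): middle of the lid's hinge axis, at the top back edge of the box, parallel to the box's y axis. The lid (clear panel in a wooden frame, 6 mm thick, 262 mm wide) reaches 127 mm from it to its front edge, less the tab.
- pine1_mid (a point): centre of a loose pale pine brick 76 x 36 x 30 mm (x, y, z), about 50 g. It starts on the box's 28 degree slope, x axis up the slope, z square to it. The three bricks lie side by side across the box in any order, about 74 mm between centres, so 33 mm or more is free beside each long side.
- pine2_mid (a point): centre of a loose pale pine brick 76 x 36 x 30 mm (x, y, z), about 50 g. It starts on the box's 28 degree slope, x axis up the slope, z square to it. The three bricks lie side by side across the box in any order, about 74 mm between centres, so 33 mm or more is free beside each long side.
- walnut_mid (a point): centre of a loose dark brown walnut brick 76 x 36 x 30 mm (x, y, z), about 50 g. It starts on the box's 28 degree slope, x axis up the slope, z square to it. The three bricks lie side by side across the box in any order, about 74 mm between centres, so 33 mm or more is free beside each long side.
- wall: fixed model wall. Origin: centre of its underside on the table; y along it, x across, z up. Black plinth 60 x 256 x 12 mm; glued on it three pine bricks, 76 long (y), 36 wide (x), 30 high, at y = -80, 0, +80 mm, 4 mm joints, top at 42 mm. The middle course thus belongs at y = -40 and +40, brick centres 57 mm up (again a 4 mm joint between), the top brick at y = 0, centre 87 mm up.
- bundle_a: bystander: tied bundle of sticks standing upright just behind the wall (wall +x side, axis 85 to 105 mm from its middle line), 44 mm across, 78 high; origin centre of underside
- bundle_b: bystander: bundle of sticks lying just in front of the wall (-x side, about 110 mm off), 44 mm across, 90 long along its y; origin on the table under its middle
- bundle_c: bystander: bundle of sticks standing close behind the box (+x side), 44 mm across, 78 high; origin centre of underside
- glue: bystander: white glue bottle standing between box and wall, 50 mm across, 120 high; origin centre of underside
- twine: bystander: spool of twine standing off the wall's -y end, 60 mm across, 50 high; origin centre of underside
- pliers: bystander: orange-handled pliers lying in front of the robot, about 145 mm along its x, 45 wide, 13 high; origin near the middle, on the table
- stickcup: bystander: grey cup of sticks at the back of the table, 70 mm across, about 135 high; origin centre of underside

How it is judged:
By the outcome, as a careful person would: the job done as asked, in the order asked, and still so for the second after the job is handed in, with the robot touching nothing.
It also fails if it takes over 72 s, if anything falls off the work surface, if the arm or the gripper's body presses on something with over 40 N, if the wrist force passes 120 N, or if a joint passes its speed limit or range.

ROBOT

A 6-joint arm with a two-finger parallel gripper is mounted at the origin on the work surface. World frame = base frame: x ahead of the robot, y to its left, z up, the work surface at z = 0. Lengths are in m, angles in degrees, forces in N, time in s.
With the tool pointing down it reaches from about 0.375 to 0.9 m from the base axis. Payload 3.1 kg.
Tool frame: the origin (TCP) lies midway between the tips of the shut fingers; the grasp point (between the pads) lies tcp_to_grasp behind it (tcp_to_grasp is the distance from the TCP to the grasp point, in m); z points along the fingers, y is the direction in which the jaws open and shut (so a half turn about z gives the same grasp; the last joint's range is limited). The gripper opens to 85 mm and grips with 20 to 120 N. Pads are 22 mm wide; open, the fingers measure 114 mm over their backs; the gripper's body (76 mm by 85 mm) begins 54 mm behind the grasp point. The pads swing forward as they close: fully open they stand 13 mm farther back than shut.
Start: joints at [-10.227, 30.224, 82.088, -0, 67.689, -10.227], TCP at [0.625, 0, 0.231] pointing down, gripper open.
Joint ranges: [-176.69, 176.69], [-43.24, 126.21], [12.49, 139.97], [-82, 262], [0, 151.66], [-163.58, 163.58]. Speed limits (degrees/s): [159.86, 159.86, 180, 180, 180, 180].

INTERFACE

Orientations are given as [roll, pitch, yaw] about the fixed x, y, z axes, in that order (R = Rz(yaw) Ry(pitch) Rx(roll)).
In Python, from bench import * gives the robot as it stands. The module is installed in compiled form; this text tells all that it offers.
- The arm moves only by the tool arm_command, never from a script. Its argument "commands" is a list of rows, each a list of 6 numbers: the shift along the tool's x, y, z each as a share of 0.3 m, from -1 to 1, then the turn, a rotation vector about the tool's x, y, z each as a share of 180 degrees, from -1 to 1. In form: [[tx, ty, tz, ax, ay, az], ...]. A call has 1 to 10 rows; each row is the pose to reach, as a shift and turn from the pose commanded when the call began, along the tool's axes at that moment, turning the shorter way round; what a row does not reach only later rows make up. A row lasts 1/10 s, in which the tool goes at most 50 mm and 8.59 degrees, less where a joint would pass 70% of its speed; a pose out of reach is approached as far as the arm can. A call with a number of a shift or a turn outside -1 to 1 is refused whole. A call with a gripper value outside its range is refused whole. "grip" is the gripper command: -1 is shut, 1 is fully open, values between are in proportion, set as the call begins (left out, the last holds). The fingers move at their own pace and stop on an object; the grip force is fixed at half the most. Time passes only in rows, so rows that repeat a pose let the fingers close. It gives the time, the measured TCP pose, the force and the opening at its end, in the units of the state.
- sense(): the state, without advancing time (a new reading comes with each control period).
- read_camera(name): name is "scene" or "side" or "wrist"; returns the picture (400x640x3 uint8, red, green, blue); there is no depth.
- camera_model(name): a dict with "camera_matrix" (3x3 intrinsics, pixels), "T" (4x4, takes a point from camera to world coordinates). Camera axes: x right, y up, looking along -z (the intrinsics and any distortion apply to the point x, -y, -z); pixel columns grow to the right and rows downward; lengths in m; the calibration is good to about 2 mm. A picture is of the moment at which its call begins: read the wrist's pose just before it. camera_model takes no time and is no camera call; for the wrist camera it gives the pose at the moment of the call.
- close_job(): hands the job in, once; it reports no verdict.
The state is a dict: "time": time; "q": joint angles; "joint_vel": joint speeds; "tau": joint torques, N m; "position": TCP position; "tool_rot": TCP orientation; "wrist_force": force on the tool from outside, world axes, zero at the start; "torque": the same for the moment, N m; "width": finger opening in m.
Only numpy, scipy, OpenCV 4.12 (cv2) and the standard library are available. Lean on these libraries where they do the work, as an engineer would, in place of code of your own. Each camera call takes 0.05 s, during which the arm holds its last target. There are 200 camera calls.

## Working session

There is one attempt and no reset: what is moved stays moved. The work goes in short steps, Python scripts to look and compute and a tool call to move; the robot and the scene stay as the last step left them, time stands still between calls to the robot, and variables do not carry over. Pictures are saved under pics/ and viewed, about 8 in all and at most 12, crops included, and the job is handed in when it is done.

Besides the shell and the picture viewer there is one more tool, called after "Emit:" as name([rows], argument=value, ...), one row to a line, values as JSON. arm_command: Moves the arm, as the interface text tells. Shift numbers are shares of 0.3 m and turn numbers shares of 180 degrees, none past 1 either way. Its arguments: {"type":"object","properties":{"commands":{"type":"array"},"grip":{"type":"number"}},"required":["commands"]}

```bash
mkdir -p pics
cat > h.py <<'E'
from bench import *
import numpy as np, cv2
from scipy.spatial.transform import Rotation as R
def ray(name,uv,M=None):
    M=M or camera_model(name); K=np.array(M["camera_matrix"]);T=np.array(M["T"])
    d=np.linalg.inv(K)@np.array([uv[0],uv[1],1.]); d=T[:3,:3]@np.array([d[0],-d[1],-d[2]])
    return T[:3,3],d/np.linalg.norm(d)
def plane(name,uv,z,M=None):
    o,d=ray(name,uv,M); return o+d*(z-o[2])/d[2]
def tri(rs):
    A=sum(np.eye(3)-np.outer(d,d) for o,d in rs); b=sum((np.eye(3)-np.outer(d,d))@o for o,d in rs)
    p=np.linalg.solve(A,b); return p,[np.linalg.norm(np.cross(p-o,d)) for o,d in rs]
def proj(name,p,M=None):
    M=M or camera_model(name); K=np.array(M["camera_matrix"]);T=np.array(M["T"])
    c=T[:3,:3].T@(np.array(p)-T[:3,3]); q=K@np.array([c[0],-c[1],-c[2]]); return q[:2]/q[2]
def snap(name,f):
    im=read_camera(name)[:,:,::-1]; cv2.imwrite('pics/'+f,im); return im
E
python3 - <<'E'
from h import *
np.set_printoptions(precision=4,suppress=True)
print(sense())
for n in("scene","side","wrist"): m=camera_model(n);print(n,m);snap(n,n+'0.png')
E
```

```text
{'time': 0.0, 'q': array([-10.2274,  30.2786,  82.1577,  -0.0012,  67.6891, -10.2276]), 'joint_vel': array([ 0.028 ,  0.0779, -0.0741, -0.0869, -0.0737,  0.0082]), 'tau': array([  0.0003, -44.2344, -17.8025,  -0.0002,   0.0084,   0.    ]), 'position': array([0.6243, 0.0002, 0.2303]), 'tool_rot': array([-179.8764,   -0.0212,   90.0006]), 'wrist_force': array([-0.2229,  0.6705,  0.4825]), 'torque': array([-0.014 ,  0.0646, -0.001 ]), 'width': 0.08522244624518642}
scene {'camera_matrix': array([[398.5613,   0.    , 324.6495],
       [  0.    , 398.5613, 199.8911],
       [  0.    ,   0.    ,   1.    ]]), 'T': array([[-0.0772, -0.7688,  0.6348,  1.2671],
       [ 0.9969, -0.0704,  0.0359,  0.0224],
       [ 0.0171,  0.6356,  0.7718,  0.9494],
       [ 0.    ,  0.    ,  0.    ,  1.    ]])}
side {'camera_matrix': array([[508.1907,   0.    , 312.2259],
       [  0.    , 508.1907, 197.3133],
       [  0.    ,   0.    ,   1.    ]]), 'T': array([[ 0.8544,  0.2934, -0.4288,  0.0518],
       [-0.5193,  0.5091, -0.6864, -0.8729],
       [ 0.0169,  0.8091,  0.5874,  0.852 ],
       [ 0.    ,  0.    ,  0.    ,  1.    ]])}
wrist {'camera_matrix': array([[289.4961,   0.    , 320.98  ],
       [  0.    , 289.4961, 202.75  ],
       [  0.    ,   0.    ,   1.    ]]), 'T': array([[ 1.    , -0.0006,  0.0034,  0.6254],
       [-0.0005,  0.9473,  0.3204,  0.0828],
       [-0.0034, -0.3204,  0.9473,  0.3727],
       [ 0.    ,  0.    ,  0.    ,  1.    ]])}
```

Run:
```python
import cv2,numpy as np
a=cv2.imread('pics/scene0.png')
cv2.imwrite('pics/scene0b.png',cv2.resize(a,(800,500),interpolation=cv2.INTER_CUBIC))
```

```text
(no output)
```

View pics/scene0.png

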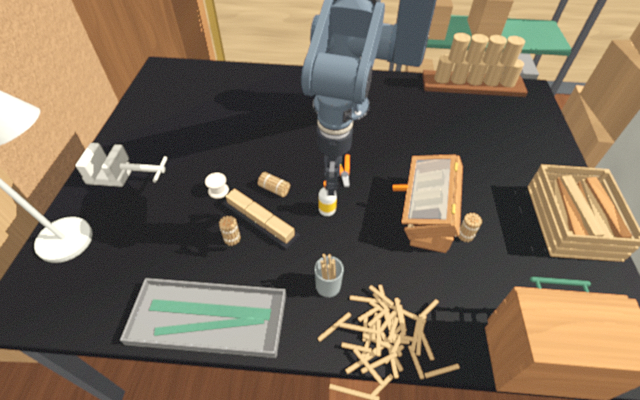

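View pics/side0.png

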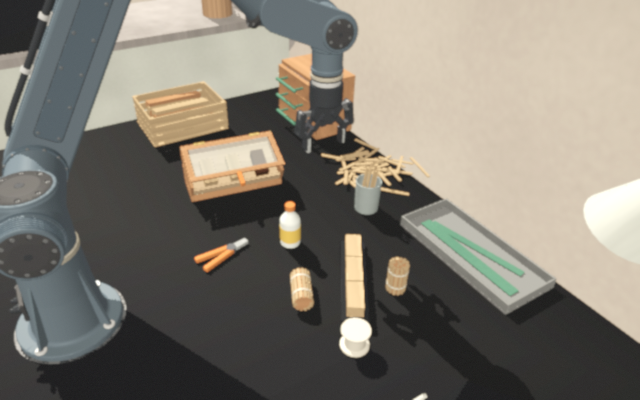

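Scene: box at about (433,200) with its tab at (398,188) pointing to world -y, wall from (228,195) to (293,238), and the glue at (328,202) between them. Side: box at (232,165), tab at (241,176), wall from (353,238) to (354,312). I'll enlarge both.

Run:
```python
import cv2,numpy as np
a=cv2.imread('pics/scene0.png');b=cv2.imread('pics/side0.png')
def c(im,x,y,w,h,s): return cv2.resize(im[y:y+h,x:x+w],(w*s,h*s),interpolation=cv2.INTER_CUBIC)
top=np.hstack([c(a,385,145,100,110,4),c(b,175,125,100,110,4)])
cv2.imwrite('pics/box.png',np.hstack([c(a,385,145,100,110,4),c(b,178,122,100,110,4)])[:,:800])
cv2.imwrite('pics/wall.png',np.hstack([c(a,200,165,100,90,4),c(b,285,228,100,110,4)[:360]]))
```

```text
(no output)
```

View pics/box.png

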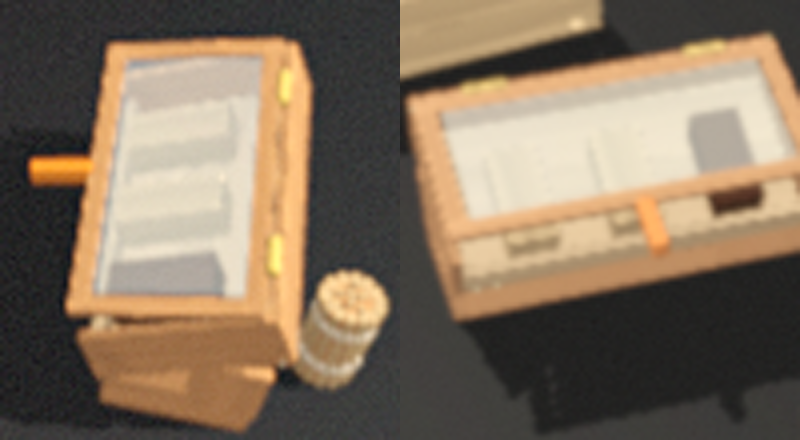

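View pics/wall.png

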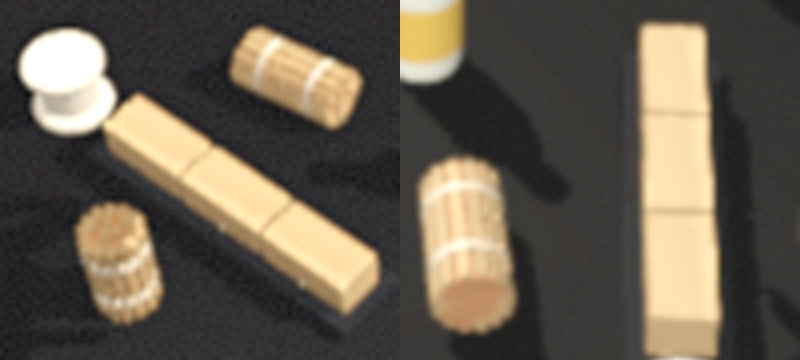

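```bash
cat > m1.py <<'E'
from h import *
np.set_printoptions(precision=4,suppress=True)
B=lambda x,y:(385+x/4-.4,145+y/4-.4); Bs=lambda x,y:(178+(x-400)/4-.4,122+y/4-.4)
W=lambda x,y:(200+x/4-.4,165+y/4-.4); Ws=lambda x,y:(285+(x-400)/4-.4,228+y/4-.4)
def t(n,a,b):
    p,e=tri([ray("scene",a),ray("side",b)]);print(n,p,'err',np.round(e,4));return p
P={}
for n,a,b in [("hingeN",(286,85),(480,84)),("hingeF",(275,253),(706,47)),("tabtip",(31,170),(656,250)),("tabroot",(92,170),(648,200)),("lidA",(107,43),(460,232)),("lidB",(283,42),(412,97))]:
    t(n,B(*a),Bs(*b))
for n,a,b in [("far1",(380,257),(640,23)),("far2",(345,283),(705,25)),("j1a",(290,200),(640,112)),("j1b",(262,232),(708,113)),("j2a",(215,147),(643,210)),("j2b",(183,180),(713,212)),("n1",(140,95),(647,318)),("n2",(105,127),(719,318))]:
    t(n,W(*a),Ws(*b)); print(plane("scene",W(*a),.042),plane("side",Ws(*b),.042))
for n,c in [("sc",(328,212)),]: print('glue base',plane("scene",c,0))
print('glue side',plane("side",(290,246),0),'bundle_c', plane("scene",B(330,372),0),plane("scene",B(353,292),.078))
print('bundle b',plane("scene",W(297,85),.03),plane("side",Ws(468,250),.03),'a',plane("scene",W(112,230),.078))
E
python3 m1.py
```

```text
hingeN [0.4338 0.3518 0.1325] err [0.0003 0.0003]
hingeF [0.5938 0.3222 0.1339] err [0.0012 0.0012]
tabtip [0.4839 0.1756 0.0786] err [0.0008 0.0008]
tabroot [0.4956 0.2151 0.0939] err [0.0012 0.0012]
lidA [0.3693 0.2326 0.0997] err [0.001 0.001]
lidB [0.3869 0.3567 0.1319] err [0.0015 0.0015]
far1 [ 0.6332 -0.0955  0.0422] err [0.0008 0.0008]
[ 0.6324 -0.0949  0.042 ] [ 0.6336 -0.0962  0.042 ]
far2 [ 0.6623 -0.1183  0.0467] err [0.004 0.004]
[ 0.6561 -0.1161  0.042 ] [ 0.6674 -0.118   0.042 ]
j1a [ 0.5882 -0.1644  0.0422] err [0.0009 0.0009]
[ 0.5887 -0.165   0.042 ] [ 0.5879 -0.1633  0.042 ]
j1b [ 0.6207 -0.1818  0.0423] err [0.0026 0.0026]
[ 0.6184 -0.18    0.042 ] [ 0.622  -0.1842  0.042 ]
j2a [ 0.5449 -0.2284  0.0405] err [0.0008 0.0008]
[ 0.5454 -0.2274  0.042 ] [ 0.5443 -0.2304  0.042 ]
j2b [ 0.5776 -0.247   0.0394] err [0.0025 0.0025]
[ 0.5777 -0.2444  0.042 ] [ 0.577  -0.2513  0.042 ]
n1 [ 0.5014 -0.2944  0.0412] err [0.0017 0.0017]
[ 0.5007 -0.2929  0.042 ] [ 0.5017 -0.2965  0.042 ]
n2 [ 0.5342 -0.3133  0.0408] err [0.0017 0.0017]
[ 0.5339 -0.3117  0.042 ] [ 0.5343 -0.3157  0.042 ]
glue base [ 0.5324 -0.0081  0.    ]
glue side [ 0.5168 -0.0277  0.    ] bundle_c [0.5892 0.3984 0.    ] [0.5762 0.3934 0.078 ]
bundle b [ 0.4695 -0.18    0.03  ] [ 0.4511 -0.1975  0.03  ] a [ 0.6516 -0.2726  0.078 ]
```

Lid tab, hinge and wall triangulate consistently, with a wall top at 42 mm and a lid angle of about 0.17. Next I'll work out the tool poses and check which wrist flip stays in joint range.

```bash
cat >> h.py <<'E'
np.set_printoptions(precision=4,suppress=True)
baz=np.radians(79.5); bx=np.array([np.cos(baz),np.sin(baz),0]); by=np.array([-bx[1],bx[0],0]); k=np.array([0,0,1.])
def Rbox(th,s=-1):  # th: tilt from vertical towards +box x; s=-1: camera on -box x side
    th=np.radians(th); z=np.sin(th)*bx-np.cos(th)*k; x=s*(np.cos(th)*bx+np.sin(th)*k); return np.c_[x,np.cross(z,x),z]
def Rdown(yaw): return R.from_euler('xyz',[180,0,yaw],degrees=True).as_matrix()
def row(p,Rt,frm=None):
    s=sense(); Rc=R.from_euler('xyz',s["tool_rot"],degrees=True).as_matrix(); pc=s["position"]
    if frm: pc,Rc=frm
    t=Rc.T@(np.array(p)-pc); a=R.from_matrix(Rc.T@Rt).as_rotvec(degrees=True)
    return np.round(np.r_[t/.3,a/180],4).tolist()
def q456(Rt,q1,q23):
    M=(R.from_euler('z',q1,degrees=True)*R.from_euler('y',q23,degrees=True)).as_matrix().T@Rt
    a=R.from_matrix(M).as_euler('ZYZ',degrees=True); return np.round([a[0],a[1],(a[2]-90+180)%360-180])
E
python3 - <<'E'
import bench; print([n for n in dir(bench) if n[0]!='_'], getattr(bench,'tcp_to_grasp',None))
from h import *
print('check',q456(Rdown(90),-10.227,112.3))
for s in(-1,1):
  for th in(0,28,40,-20):
    print(s,th,[q456(Rbox(th,s),17,q) for q in(100,115)])
for y in (57,-123): print(y,q456(Rdown(y),-30,112))
H=np.array([.5138,.337,.128])
for e in (18.4,-66): 
    e=np.radians(e); print('grip',H-.155*(np.cos(e)*bx+np.sin(e)*k))
E
```

```text
['IKError', 'camera_model', 'close_job', 'read_camera', 'sense', 'tcp_to_grasp'] 0.0187
check [  0.  68. -10.]
-1 0 [array([  -0.,   80., -152.]), array([  -0.,   65., -152.])]
-1 28 [array([  27.,   68., -160.]), array([  30.,   55., -168.])]
-1 40 [array([  39.,   65., -165.]), array([  45.,   54., -177.])]
-1 -20 [array([ -18.,   90., -151.]), array([ -18.,   75., -146.])]
1 0 [array([-0., 80., 28.]), array([-0., 65., 28.])]
1 28 [array([27., 68., 20.]), array([30., 55., 12.])]
1 40 [array([39., 65., 15.]), array([45., 54.,  3.])]
1 -20 [array([-18.,  90.,  29.]), array([-18.,  75.,  34.])]
57 [-0. 68.  3.]
-123 [  -0.   68. -177.]
grip [0.487  0.1924 0.0791]
grip [0.5023 0.275  0.2696]
```

Run:
```python
from h import *
for c in("scene","side"):
    for p in([.6254,.0828,.3727],[.625,.0,.3727],[.625,.04,.3727],[.625,-.04,.3727]): print(c,proj(c,p))
a=cv2.imread('pics/side0.png')[30:170,260:400];b=cv2.imread('pics/scene0.png')[80:220,280:420]
cv2.imwrite('pics/cam.png',np.hstack([cv2.resize(a,(400,400)),cv2.resize(b,(400,400))]))
H=np.array([.5138,.337,.128]); g=H-.155*(np.cos(np.radians(18.4))*bx+np.sin(np.radians(18.4))*k)
Rt=Rbox(35,1); print('above',row(g+.0187*Rt[:,2]-.10*Rt[:,2],Rt))
```

```text
scene [371.466 142.447]
scene [332.7584 139.7971]
scene [351.4243 141.0137]
scene [314.1554 138.5846]
side [306.1134  82.6332]
side [325.0469  95.9   ]
side [315.5943  89.3445]
side [334.9719 102.783 ]
above [0.4879, -0.486, 0.2839, -0.0183, 0.1938, 0.0563]
```

View pics/cam.png

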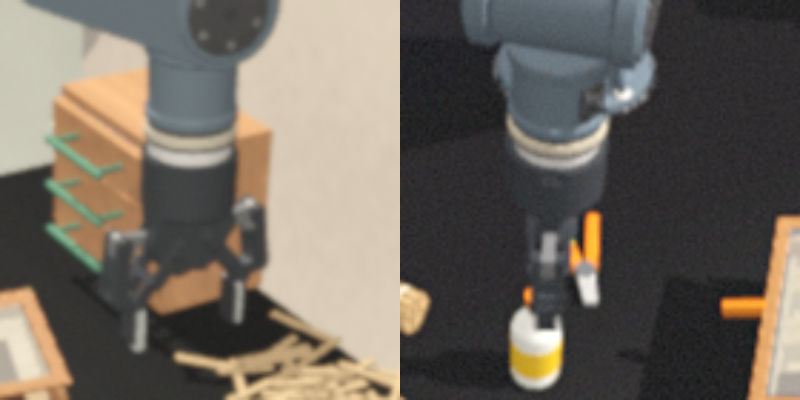

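The crop shows only background where the wrist camera sits (about (660,178)), so the camera has no body and the natural wrist side is usable. Going above the tab.

Emit:
arm_command([
  [0.25, -0.243, 0.1, -0.009, 0.1, 0.028],
  [0.49, -0.486, 0.284, -0.018, 0.194, 0.056],
  [0.49, -0.486, 0.284, -0.018, 0.194, 0.056],
  [0.49, -0.486, 0.284, -0.018, 0.194, 0.056],
  [0.49, -0.486, 0.284, -0.018, 0.194, 0.056],
  [0.49, -0.486, 0.284, -0.018, 0.194, 0.056],
  [0.49, -0.486, 0.284, -0.018, 0.194, 0.056],
  [0.49, -0.486, 0.284, -0.018, 0.194, 0.056],
  [0.49, -0.486, 0.284, -0.018, 0.194, 0.056],
], grip=0.0)

```text
time: 1.05
position: [0.4814, 0.1463, 0.1469]
tool_rot: [179.6, -35.0, 79.8]
wrist_force: [0.2, -0.9, -0.0]
width: 0.0427
```

Run:
```python
from h import *
M=camera_model("wrist"); im=snap("wrist","w1.png")
import pickle; pickle.dump(M,open('w1.pkl','wb')); s=sense(); print(s["position"],s["tool_rot"],s["q"],s["width"])
H=np.array([.5138,.337,.128]); 
for p in (H-.155*(np.cos(np.radians(18.4))*bx+np.sin(np.radians(18.4))*k),H): print(proj("wrist",p,M))
```

```text
[0.481  0.1465 0.1468] [179.678  -34.9828  79.7768] [-16.9202  31.31   113.8475  47.7184  50.4003 -42.9639] 0.042864472949079545
[316.6721 211.3857]
[317.0006  19.3697]
```

View pics/w1.png

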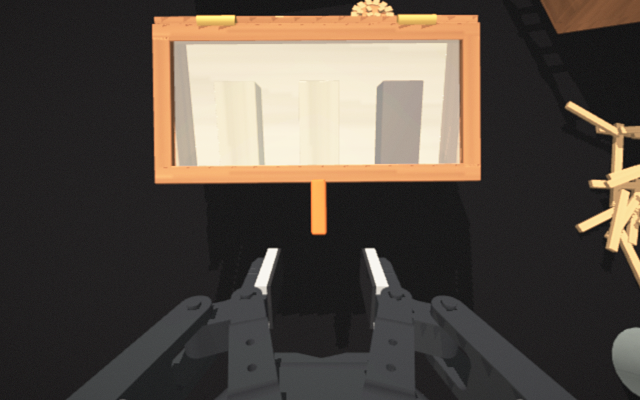

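Wrist view: lid front corners at (155,183) and (481,180), tab from (317.5,181) to its tip at (319,235), hinges at (215,19) and (417,19), walnut on the right. I'll fit the lid pose to all three views.

```bash
cat > fit.py <<'E'
from h import *
import pickle; from scipy.optimize import least_squares
Mw=pickle.load(open('w1.pkl','rb')); Ms=camera_model("scene"); Md=camera_model("side")
B=lambda x,y:(385+x/4-.4,145+y/4-.4); Bs=lambda x,y:(178+(x-400)/4-.4,122+y/4-.4)
obs=[(Mw,.127,.131,(155,183)),(Mw,.127,-.131,(481,180)),(Mw,.169,0,(319,235)),(Mw,.127,0,(317.5,181)),
(Ms,.169,0,B(31,170)),(Ms,.127,0,B(92,170)),(Ms,.127,.131,B(107,43)),(Md,.169,0,Bs(656,250)),(Md,.127,0,Bs(648,203)),(Md,.127,.131,Bs(459,232)),
(Mw,0,'w',(215,19)),(Mw,0,'-w',(417,19)),(Ms,0,'w',B(286,85)),(Ms,0,'-w',B(275,253)),(Md,0,'w',Bs(480,84)),(Md,0,'-w',Bs(706,47))]
def f(v,full=False):
    H=v[:3]; c,s=np.cos(v[3]),np.sin(v[3]); X=np.array([c,s,0]);Y=np.array([-s,c,0]); e=np.radians(28)-v[4]
    d=-(np.cos(e)*X+np.sin(e)*k); n=-np.sin(e)*X+np.cos(e)*k; out=[]
    for M,r,y,uv in obs:
        y={'w':v[5],'-w':-v[5]}.get(y,y) if isinstance(y,str) else y
        out.append(proj("",H+d*r+n*.004+Y*y,M)-uv)
    return np.array(out) if full else np.ravel(out)
r=least_squares(f,[.5138,.337,.128,baz,.17,.08],loss='soft_l1'); v=r.x
print('H',v[:3],'az',np.degrees(v[3]),'ang',v[4],'w',v[5]); print(f(v,True).round(1).tolist())
E
python3 fit.py
```

```text
H [0.5129 0.3333 0.129 ] az 80.20917219787215 ang 0.16647218974821767 w 0.07945877521030316
[[-0.8, -0.3], [-0.0, -0.3], [-0.3, -1.7], [0.7, 0.2], [-0.3, 0.0], [-1.1, -0.3], [0.2, 0.6], [1.0, 0.1], [-1.2, 0.0], [-2.4, 2.1], [0.2, 0.6], [0.6, -0.5], [-2.1, -0.2], [-2.0, -0.3], [1.1, 0.9], [-0.6, 0.8]]
```

```bash
sed -i 's/np.radians(79.5)/np.radians(80.2)/' h.py
cat >> h.py <<'E'
H=np.array([.513,.3333,.128])
def lidpose(a,tilt,r=.156,back=0):
    e=np.radians(28)-a; g=H-r*(np.cos(e)*bx+np.sin(e)*k); Rt=Rbox(tilt,1); return g+(.0187-back)*Rt[:,2],Rt
E
python3 - <<'E'
from h import *
for b in(.06,0): print(row(*lidpose(.167,35,back=b)))
E
```

```text
[-0.0168, -0.002, 0.1278, 0.0031, 0.0001, -0.0019]
[-0.0168, -0.004, 0.3278, 0.0031, 0.0001, -0.0019]
```

Emit:
arm_command([
  [-0.017, -0.003, 0.1, 0.003, 0, -0.002],
  [-0.017, -0.004, 0.2, 0.003, 0, -0.002],
  [-0.017, -0.004, 0.28, 0.003, 0, -0.002],
  [-0.017, -0.004, 0.328, 0.003, 0, -0.002],
  [-0.017, -0.004, 0.328, 0.003, 0, -0.002],
])

```text
time: 1.6
position: [0.4876, 0.1995, 0.0616]
tool_rot: [-179.7, -35.0, 80.1]
wrist_force: [-0.5, -0.3, 0.5]
width: 0.0424
```

Emit:
arm_command([
  [0, 0, 0, 0, 0, 0],
  [0, 0, 0, 0, 0, 0],
  [0, 0, 0, 0, 0, 0],
  [0, 0, 0, 0, 0, 0],
  [0, 0, 0, 0, 0, 0],
], grip=-1)

```text
time: 2.1
position: [0.489, 0.198, 0.0633]
tool_rot: [-180.0, -35.0, 80.1]
wrist_force: [3.2, -0.8, 1.6]
width: 0.0111
```

```bash
cat > lift.py <<'E'
import sys; from h import *
a0,a1,t0,t1,n=map(float,sys.argv[1:6]); n=int(n)
s=sense(); print(s["position"],s["tool_rot"],s["wrist_force"],s["width"],s["q"].round(0))
f=lidpose(a0,t0)   # rows relative to the nominal pose, so the grip offset is carried
f=(f[0],f[1])
for i in range(1,n+1):
    u=i/n; print(np.round(row(*lidpose(a0+u*(a1-a0),t0+u*(t1-t0)),frm=f),3).tolist(),end=',')
E
python3 lift.py .167 .65 35 15 8
```

```text
[0.489  0.198  0.0633] [-179.9873  -35.021    80.0993] [ 3.2248 -0.8458  1.5531] 0.011111254217550284 [-10.  42. 114.  60.  42. -53.]
[0.007, -0.0, -0.03, 0.0, -0.014, 0.0],[0.016, 0.0, -0.059, 0.0, -0.028, 0.0],[0.027, -0.0, -0.088, 0.0, -0.042, 0.0],[0.039, -0.0, -0.116, 0.0, -0.056, -0.0],[0.053, -0.0, -0.143, 0.0, -0.069, 0.0],[0.069, 0.0, -0.169, 0.0, -0.083, 0.0],[0.086, 0.0, -0.194, 0.0, -0.097, 0.0],[0.105, 0.0, -0.218, 0.0, -0.111, 0.0],
```

Emit:
arm_command([
  [0.007, 0, -0.03, 0, -0.014, 0],
  [0.016, 0, -0.059, 0, -0.028, 0],
  [0.027, 0, -0.088, 0, -0.042, 0],
  [0.039, 0, -0.116, 0, -0.056, 0],
  [0.053, 0, -0.143, 0, -0.069, 0],
  [0.069, 0, -0.169, 0, -0.083, 0],
  [0.086, 0, -0.194, 0, -0.097, 0],
  [0.105, 0, -0.218, 0, -0.111, 0],
])

```text
time: 2.9
position: [0.487, 0.1866, 0.1343]
tool_rot: [180.0, -14.9, 80.1]
wrist_force: [5.8, 4.2, -7.3]
width: 0.0109
```

```bash
python3 lift.py .65 1.13 15 -3 8
python3 - <<'E'
from h import *
s=sense(); g=s["position"]-.0187*R.from_euler('xyz',s["tool_rot"],degrees=True).as_matrix()[:,2]-H
print('\nr',np.linalg.norm([g@bx,g[2]]),'lat',g@by,'ang',np.radians(28)+np.arctan2(g[2],-g@bx))
E
```

```text
[0.487  0.1866 0.1343] [179.999  -14.883   80.1401] [ 5.8143  4.1577 -7.2522] 0.010913509090181883 [  0.  30. 107.  22.  42.  -6.]
[0.011, 0.0, -0.028, -0.0, -0.012, -0.0],[0.024, -0.0, -0.055, -0.0, -0.025, -0.0],[0.039, -0.0, -0.082, -0.0, -0.038, 0.0],[0.055, 0.0, -0.107, -0.0, -0.05, 0.0],[0.072, -0.0, -0.132, -0.0, -0.062, -0.0],[0.091, -0.0, -0.155, -0.0, -0.075, -0.0],[0.111, -0.0, -0.177, -0.0, -0.088, -0.0],[0.133, -0.0, -0.198, -0.0, -0.1, -0.0],
r 0.15569688069871643 lat 0.0006736918406002705 ang 0.645564145007085
```

Forces are low, so I'll carry on.

Emit:
arm_command([
  [0.011, 0, -0.028, 0, -0.012, 0],
  [0.024, 0, -0.055, 0, -0.025, 0],
  [0.039, 0, -0.082, 0, -0.038, 0],
  [0.055, 0, -0.107, 0, -0.05, 0],
  [0.072, 0, -0.132, 0, -0.062, 0],
  [0.091, 0, -0.155, 0, -0.075, 0],
  [0.111, 0, -0.177, 0, -0.088, 0],
  [0.133, 0, -0.198, 0, -0.1, 0],
])

```text
time: 3.7
position: [0.4908, 0.2091, 0.2012]
tool_rot: [-179.9, 3.1, 80.2]
wrist_force: [6.3, 1.2, -9.2]
width: 0.0112
```

```bash
python3 lift.py 1.13 1.61 -3 -20 8
python3 - <<'E'
from h import *
s=sense(); g=s["position"]-.0187*R.from_euler('xyz',s["tool_rot"],degrees=True).as_matrix()[:,2]-H
print('\nr',np.linalg.norm([g@bx,g[2]]),'lat',g@by,'ang',np.radians(28)+np.arctan2(g[2],-g@bx))
E
```

```text
[0.4908 0.2091 0.2012] [-179.9492    3.1364   80.2175] [ 6.2559  1.1595 -9.1743] 0.011186711216137256 [13. 26. 96. -3. 59. 24.]
[0.016, 0.0, -0.026, -0.0, -0.012, 0.0],[0.033, -0.0, -0.05, 0.0, -0.024, 0.0],[0.052, 0.0, -0.073, 0.0, -0.035, -0.0],[0.072, 0.0, -0.095, 0.0, -0.047, -0.0],[0.093, 0.0, -0.116, -0.0, -0.059, 0.0],[0.116, -0.0, -0.135, -0.0, -0.071, 0.0],[0.139, 0.0, -0.153, 0.0, -0.083, -0.0],[0.164, -0.0, -0.17, 0.0, -0.094, 0.0],
r 0.15521485988933273 lat 0.0007391628070982613 ang 1.1221612805972354
```

Emit:
arm_command([
  [0.016, 0, -0.026, 0, -0.012, 0],
  [0.033, 0, -0.05, 0, -0.024, 0],
  [0.052, 0, -0.073, 0, -0.035, 0],
  [0.072, 0, -0.095, 0, -0.047, 0],
  [0.093, 0, -0.116, 0, -0.059, 0],
  [0.116, 0, -0.135, 0, -0.071, 0],
  [0.139, 0, -0.153, 0, -0.083, 0],
  [0.164, 0, -0.17, 0, -0.094, 0],
  [0.164, 0, -0.17, 0, -0.094, 0],
])

```text
time: 4.6
position: [0.4995, 0.26, 0.2495]
tool_rot: [-179.9, 20.1, 80.3]
wrist_force: [4.5, -2.2, -2.6]
width: 0.0107
```

Run:
```python
from h import *
s=sense(); g=s["position"]-.0187*R.from_euler('xyz',s["tool_rot"],degrees=True).as_matrix()[:,2]-H
print('\nr',np.linalg.norm([g@bx,g[2]]),'lat',g@by,'ang',np.radians(28)+np.arctan2(g[2],-g@bx))
```

```text
r 0.1548195316579452 lat 0.0008332865953357416 ang 1.6039158031693976
```

Emit:
arm_command([
  [0, 0, 0, 0, 0, 0],
  [0, 0, 0, 0, 0, 0],
  [0, 0, 0, 0, 0, 0],
], grip=0.0)

```text
time: 4.9
position: [0.4981, 0.2605, 0.2505]
tool_rot: [-179.7, 19.8, 80.2]
wrist_force: [0.2, -0.1, 0.3]
width: 0.0426
```

Emit:
arm_command([
  [0, 0, -0.1, 0, 0, 0],
  [0, 0, -0.2, 0, 0, 0],
  [0, 0, -0.3, 0, 0, 0],
  [0, 0, -0.3, 0, 0, 0],
])

```text
time: 5.3
position: [0.5061, 0.2926, 0.3396]
tool_rot: [179.7, 19.5, 80.1]
wrist_force: [0.7, -0.3, 0.1]
width: 0.0425
```

```bash
cat >> h.py <<'E'
c28,s28=np.cos(np.radians(28)),np.sin(np.radians(28)); sl=c28*bx+s28*k; nl=-s28*bx+c28*k   # up-slope and slope normal
BO=H-.043*bx-.127*k      # box origin estimate
def BB(y): return BO-.023*bx+.068*k+y*by   # nominal brick centre
E
python3 - <<'E'
from h import *
print(sense()["position"],BO,[BB(y) for y in(.074,0,-.074)])
V=BB(0)-.05*sl+.16*nl; Rt=Rbox(28,1)
print(V); p=sense()["position"]; print(row(p-.13*bx,Rbox(10,1))); print(row(V,Rt))
E
```

```text
[0.5061 0.2926 0.3396] [0.5057 0.2909 0.001 ] [array([0.4288, 0.2809, 0.069 ]), array([0.5018, 0.2683, 0.069 ]), array([0.5747, 0.2557, 0.069 ])]
[0.4815 0.1507 0.1868]
[-0.4085, -0.0002, 0.1447, 0.0014, 0.1639, 0.0]
[-0.2825, -0.0029, 0.6403, 0.0015, 0.2639, 0.0003]
```

Emit:
arm_command([
  [-0.41, 0, 0.145, 0, 0.164, 0],
  [-0.41, 0, 0.145, 0, 0.164, 0],
  [-0.41, 0, 0.145, 0, 0.164, 0],
  [-0.35, 0, 0.4, 0, 0.22, 0],
  [-0.283, -0.003, 0.64, 0.0015, 0.264, 0],
  [-0.283, -0.003, 0.64, 0.0015, 0.264, 0],
  [-0.283, -0.003, 0.64, 0.0015, 0.264, 0],
  [-0.283, -0.003, 0.64, 0.0015, 0.264, 0],
  [-0.283, -0.003, 0.64, 0.0015, 0.264, 0],
], grip=0.32)

```text
time: 6.2
position: [0.4793, 0.1487, 0.1848]
tool_rot: [-179.7, -27.6, 80.1]
wrist_force: [-1.0, 0.3, 0.3]
width: 0.0564
```

Run:
```python
from h import *
import pickle
M=camera_model("wrist"); im=snap("wrist","w2.png"); pickle.dump(M,open('w2.pkl','wb')); s=sense(); print(s["position"],s["tool_rot"],s["q"],s["width"])
for y in(.074,0,-.074): print([proj("wrist",BB(y)+.015*nl+a*.038*sl+b*.018*by,M).round(0) for a,b in((-1,1),(-1,-1),(1,-1),(1,1))])
sd=snap("side","sd2.png"); 
cv2.imwrite('pics/both2.png',np.vstack([im[:, :],cv2.resize(sd[60:260,160:320],(320,400))[:200].repeat(2,axis=1)[:, :640]]))
```

```text
[0.4797 0.1489 0.1854] [-179.8004  -27.6204   80.2017] [-12.388   25.0705 110.1835  35.836   52.2589 -26.8738] 0.05632293563624857
[array([232., 174.]), array([268., 174.]), array([263.,  94.]), array([224.,  94.])]
[array([305., 174.]), array([341., 174.]), array([343.,  94.]), array([304.,  94.])]
[array([379., 174.]), array([414., 174.]), array([423.,  94.]), array([384.,  94.])]
```

View pics/both2.png

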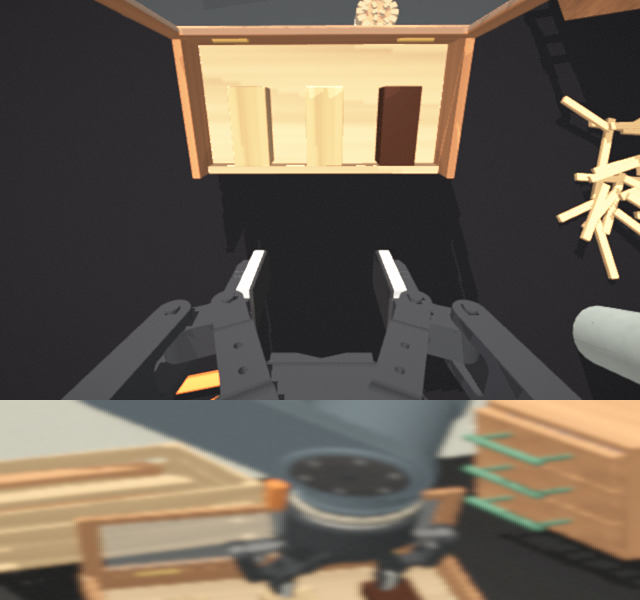

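Wrist view: pine tops at columns 229–263 and 307–343, walnut at 381–420, all on rows 86–165, and lip rows 165–173. Side view: lid standing open with its tab up. The bricks are about 8 px up from my prediction, so I'll check against the lip.

Run:
```python
from h import *
import pickle; M=pickle.load(open('w2.pkl','rb'))
for y in(.126,-.126): print('lip outer',proj("",BO-.0625*bx+.035*k+.016*nl+y*by,M),'backtop', proj("",H+y*by,M))
def onpl(uv,h):
    o,d=ray("",uv,M); P0=BB(0)+h*nl; return o+d*((P0-o)@nl)/(d@nl)
for uvs in (((229,165),(263,165),(264,86),(227,86)),((307,165),(343,165),(343,86),(306,86)),((381,165),(414.5,165),(420,87),(382,87))):
    c=np.mean([onpl(u,.015) for u in uvs],0)-.015*nl; print(c,(c-BB(0))@by,(c-BB(0))@sl)
im=cv2.imread('pics/w2.png'); print(im[150:180,325].sum(1).tolist(), im[78:95,325].sum(1).tolist())
p=BB(.074)+.006*sl; Rt=Rbox(28,1); print(row(p+.075*nl,Rt),row(p+.10*nl-.03*sl,Rt))
```

```text
lip outer [204.0467 183.7358] backtop [175.337   34.1918]
lip outer [442.7305 183.4325] backtop [471.6463  32.8244]
[0.4299 0.2881 0.0729] 0.0741862819931766 0.00833220511179626
[0.5046 0.2751 0.0728] -0.0016351404302166858 0.008148713138638514
[0.5748 0.2624 0.0725] -0.07300332242834873 0.007549073962510565
[621, 623, 620, 625, 621, 624, 623, 621, 623, 624, 621, 622, 622, 624, 624, 607, 627, 639, 644, 644, 650, 654, 658, 421, 142, 102, 104, 107, 106, 110] [657, 660, 660, 657, 660, 660, 659, 671, 729, 679, 625, 619, 621, 621, 621, 622, 622]
[0.1964, -0.241, 0.2823, -0.001, 0.0021, 0.0003] [0.0959, -0.2413, 0.1996, -0.001, 0.0021, 0.0003]
```

Emit:
arm_command([
  [0.096, -0.241, 0.2, 0, 0.002, 0],
  [0.096, -0.241, 0.2, 0, 0.002, 0],
  [0.096, -0.241, 0.2, 0, 0.002, 0],
  [0.096, -0.241, 0.2, 0, 0.002, 0],
])

```text
time: 6.7
position: [0.4159, 0.2146, 0.1454]
tool_rot: [-179.7, -28.0, 80.3]
wrist_force: [-0.0, -0.6, -0.7]
width: 0.0563
```

Run:
```python
from h import *
import pickle
s=sense(); M=camera_model("wrist"); im=snap("wrist","w3.png"); pickle.dump(M,open('w3.pkl','wb')); print(s["position"],s["tool_rot"])
cv2.imwrite('pics/w3c.png',cv2.resize(im[0:250,180:580],(800,500),interpolation=cv2.INTER_CUBIC))
```

```text
[0.4159 0.2146 0.1454] [-179.7166  -28.0113   80.2739]
```

View pics/w3c.png

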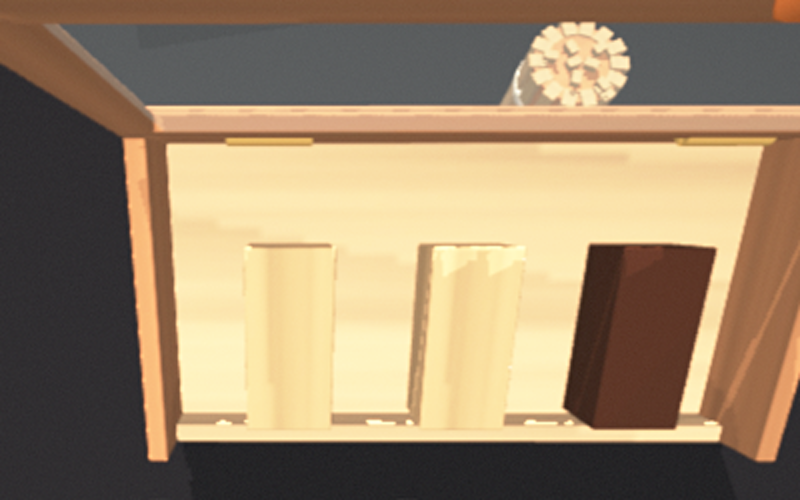

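Close view: the bricks rest against the lip. Top faces in the crop are pine 1 (247,247)–(332,427), pine 2 (430,247)–(505,427) and walnut (625,247)–(677,427). I'll fit their positions from the two wrist views.

Run:
```python
from h import *
import pickle; from scipy.optimize import least_squares
M2=pickle.load(open('w2.pkl','rb'));M3=pickle.load(open('w3.pkl','rb'))
z=lambda a:[(180+x/2-.2,y/2-.2) for x,y in a]
o2=[((229,165),(263,165),(264,86.5),(227,86.5)),((307,165),(343,165),(343,86.5),(306,86.5)),((381,165),(414.5,165),(420,87),(382,87))]
o3=[z(((248,427),(332,427),(335,247),(246,247))),z(((420,427),(505,427),(525,247),(431,247))),z(((595,427),(677,427),(715,247),(625,247)))]
def f(v):
    o=[]; c=np.cos(v[5]);s=np.sin(v[5])
    S=R.from_rotvec(v[5]*k).apply(sl); Y=R.from_rotvec(v[5]*k).apply(by)
    for M,ob in((M2,o2),(M3,o3)):
        for y,q in zip(v[2:5],ob):
            C=BB(0)+v[0]*sl+v[1]*nl+y*Y
            for (a,b),uv in zip(((-1,1),(-1,-1),(1,-1),(1,1)),q): o.append(proj("",C+.015*nl+a*.038*S+b*.018*Y,M)-uv)
    return np.ravel(o)
r=least_squares(f,[.008,0,.074,0,-.074,0],loss='soft_l1'); v=r.x; print('s,h,y',v[:5],'daz',np.degrees(v[5]),'rms',np.sqrt(np.mean(f(v)**2)))
Y=R.from_rotvec(v[5]*k).apply(by)
for y in v[2:5]: print('brick',(BB(0)+v[0]*sl+v[1]*nl+y*Y).round(4).tolist())
```

```text
s,h,y [ 0.0072 -0.0098  0.0731 -0.0018 -0.0766] daz 0.11024401836579326 rms 1.602737083465151
brick [0.4316, 0.2913, 0.0637]
brick [0.5054, 0.2787, 0.0637]
brick [0.5791, 0.2661, 0.0637]
```

```bash
cat >> h.py <<'E'
BR={'p1':np.array([.4314,.2925,.0665]),'p2':np.array([.505,.2800,.0665]),'w':np.array([.5787,.2670,.0665])}
E
python3 - <<'E'
from h import *
Rt=Rbox(28,1); print(row(BR['p1']+.04*nl,Rt),row(BR['p1']-.012*nl,Rt)); print(sense()['position'])
E
```

```text
[0.1114, 0.0016, 0.2245, -0.001, -0.0001, 0.0002] [0.1113, 0.0021, 0.3979, -0.001, -0.0001, 0.0002]
[0.4176 0.2138 0.1456]
```

Emit:
arm_command([
  [0.111, 0.002, 0.1, 0, 0, 0],
  [0.111, 0.002, 0.225, 0, 0, 0],
  [0.111, 0.002, 0.28, 0, 0, 0],
  [0.111, 0.002, 0.33, 0, 0, 0],
  [0.111, 0.002, 0.37, 0, 0, 0],
  [0.111, 0.002, 0.398, 0, 0, 0],
  [0.111, 0.002, 0.398, 0, 0, 0],
])

```text
time: 7.45
position: [0.4321, 0.2976, 0.0543]
tool_rot: [-179.6, -28.0, 80.0]
wrist_force: [0.8, -0.1, 0.7]
width: 0.0565
```

Emit:
arm_command([
  [0, 0, 0, 0, 0, 0],
  [0, 0, 0, 0, 0, 0],
  [0, 0, 0, 0, 0, 0],
  [0, 0, 0, 0, 0, 0],
], grip=-1)

```text
time: 7.85
position: [0.4311, 0.297, 0.0551]
tool_rot: [-179.6, -28.0, 80.0]
wrist_force: [0.5, -2.5, 6.6]
width: 0.0353
```

Run:
```python
from h import *
s=sense(); print(s['position'],s['tool_rot'],s['wrist_force'],(s['position']-BR['p1'])@nl)
```

```text
[0.4311 0.297  0.0551] [-179.6299  -28.0371   79.9744] [ 0.5086 -2.5101  6.6262] -0.01210710161358585
```

Emit:
arm_command([
  [0.005, 0, -0.03, 0, 0, 0],
  [0.008, 0, -0.08, 0, 0, 0],
  [0.008, 0, -0.16, 0, 0, 0],
  [0.008, 0, -0.28, 0, 0, 0],
  [0.008, 0, -0.4, 0, 0, 0],
  [0.008, 0, -0.45, 0, 0, 0],
  [0.008, 0, -0.45, 0, 0, 0],
])

```text
time: 8.55
position: [0.4217, 0.236, 0.1764]
tool_rot: [-179.8, -28.0, 80.0]
wrist_force: [0.1, -0.3, -0.7]
width: 0.0352
```

```bash
cat >> h.py <<'E'
WO=np.array([.5828,-.2053,0]); waz=56.5
def WP(x,y,z): a=np.radians(waz); return WO+x*np.array([np.sin(a),-np.cos(a),0])+y*np.array([np.cos(a),np.sin(a),0])+z*k
E
python3 - <<'E'
from h import *
s=sense(); print(s['position'],s['width'],s['wrist_force'])
print(row([.47,.12,.24],Rdown(70))); print(row(WP(0,-.04,.17),Rdown(waz)))
E
```

```text
[0.4217 0.236  0.1764] 0.035152545411473585 [ 0.1374 -0.3265 -0.6623]
[-0.2118, 0.2242, -0.3539, -0.0148, -0.1552, 0.0549]
[-1.3146, 0.728, -0.6785, -0.0331, -0.1533, 0.1283]
```

Emit:
arm_command([
  [-0.212, 0.224, -0.354, -0.015, -0.155, 0.055],
  [-0.212, 0.224, -0.354, -0.015, -0.155, 0.055],
  [-0.212, 0.224, -0.354, -0.015, -0.155, 0.055],
  [-0.212, 0.224, -0.354, -0.015, -0.155, 0.055],
])

```text
time: 8.95
position: [0.4739, 0.1181, 0.2404]
tool_rot: [179.7, 0.2, 69.8]
wrist_force: [-0.6, 0.7, -1.7]
width: 0.035
```

Run:
```python
from h import *
s=sense(); print(s['position'],s['width'])
print(row(WP(0,-.04,.22),Rdown(waz)),row(WP(0,-.04,.15),Rdown(waz)))
```

```text
[0.4739 0.1181 0.2404] 0.03501875455657638
[-1.0153, 0.6828, 0.0754, 0.0019, 0.0009, 0.0736] [-1.0145, 0.6815, 0.3088, 0.0019, 0.0009, 0.0736]
```

Emit:
arm_command([
  [-1.0, 0.683, 0.075, 0.002, 0.001, 0.074],
  [-1.0, 0.683, 0.075, 0.002, 0.001, 0.074],
  [-1.0, 0.683, 0.075, 0.002, 0.001, 0.074],
  [-1.0, 0.683, 0.075, 0.002, 0.001, 0.074],
  [-1.0, 0.683, 0.075, 0.002, 0.001, 0.074],
  [-1.0, 0.683, 0.075, 0.002, 0.001, 0.074],
  [-1.0, 0.683, 0.2, 0.002, 0.001, 0.074],
  [-1.0, 0.683, 0.309, 0.002, 0.001, 0.074],
  [-1.0, 0.683, 0.309, 0.002, 0.001, 0.074],
  [-1.0, 0.683, 0.309, 0.002, 0.001, 0.074],
])

```text
time: 9.95
position: [0.5576, -0.2296, 0.1417]
tool_rot: [-179.0, -0.1, 56.7]
wrist_force: [-0.5, 1.0, 0.3]
width: 0.035
```

Run:
```python
from h import *
import pickle
s=sense(); M=camera_model("wrist"); im=snap("wrist","w4.png"); pickle.dump((M,s),open('w4.pkl','wb')); print(s["position"],s["tool_rot"],s['q'].round(0))
for y in(-.12,-.118,-.042,-.038,.038,.042,.118): print(y,proj("",WP(-.018,y,.042),M).round(1),proj("",WP(.018,y,.042),M).round(1))
for d in (-.01,0,.01): print('held end',d,[proj("",s['position']+R.from_euler('xyz',s['tool_rot'],degrees=True).apply([.038+d,b,-.012+.0-.006]),M).round(1) for b in(-.018,.018)])
cv2.imwrite('pics/w4c.png',cv2.resize(im[0:300,160:480],(800,750),interpolation=cv2.INTER_CUBIC)[:600])
```

```text
[ 0.5576 -0.2296  0.1417] [-178.9954   -0.1083   56.6911] [-33.  35.  89.   0.  57.   0.]
-0.12 [311.7 286.8] [348.5 287.3]
-0.118 [311.6 285.1] [348.6 285.6]
-0.042 [311.  212.2] [351.4 212.5]
-0.038 [311. 208.] [351.6 208.3]
0.038 [310.2 119. ] [355.  119.2]
0.042 [310.2 113.8] [355.2 114. ]
0.118 [309.2   2.8] [359.6   2.7]
held end -0.01 [array([281.8, 228.9]), array([358.8, 228.9])]
held end 0 [array([280.8, 208.8]), array([359.7, 208.8])]
held end 0.01 [array([279.8, 187.7]), array([360.7, 187.6])]
```

View pics/w4c.png

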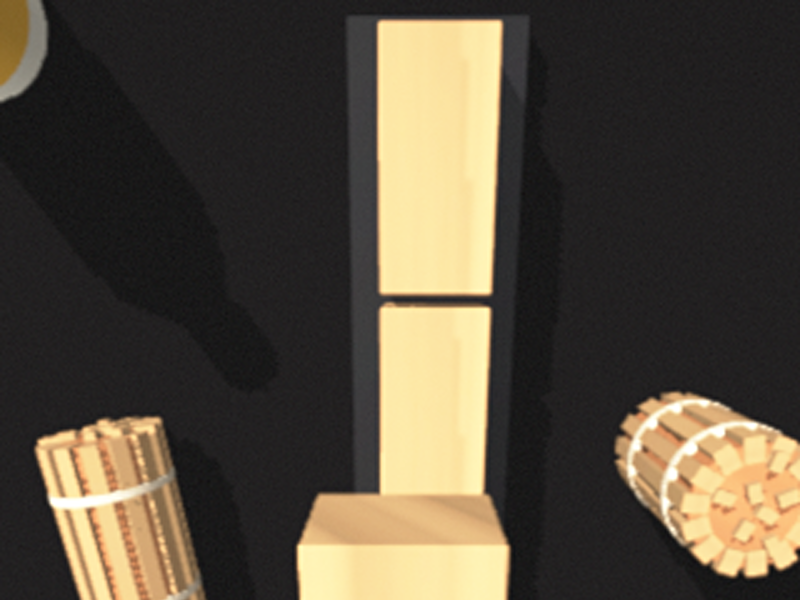

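Wrist view: wall joint at u 311.6–356.4, v 118–122 (about 3 px from predicted), and the held brick's end face has its top edge at v=217, u 279–363 and its bottom edge at v=197.6, u 287–357. I'll solve for both.

Run:
```python
from h import *
import pickle; from scipy.optimize import least_squares
M,s=pickle.load(open('w4.pkl','rb')); Rc=R.from_euler('xyz',s['tool_rot'],degrees=True)
ob=[((-1,-1),(279.2,217.2)),((1,-1),(363.2,217.2)),((-1,1),(286.8,197.6)),((1,1),(356.8,197.6))]
f=lambda v:np.ravel([proj("",s['position']+Rc.apply([v[0]+.038,v[1]+a*.018,v[2]+b*.015]),M)-uv for (a,b),uv in ob])
r=least_squares(f,[0,0,-.012]);print('brick centre in tool',r.x,f(r.x).round(1))
w=[(-.018,.042,(311.6,118)),(.018,.042,(356.4,118)),(-.018,.038,(311.9,122)),(.018,.038,(356.2,122)),(-.018,.118,(311.2,8)),(.018,.118,(360.8,8)),(-.018,-.035,(312,197.5)),(.018,-.035,(354,197.5))]
def g(v):
    a=np.radians(v[2]);o=[]
    for x,y,uv in w:
        p=np.array([v[0],v[1],v[3]])+x*np.array([np.sin(a),-np.cos(a),0])+y*np.array([np.cos(a),np.sin(a),0])
        e=proj("",p,M)-uv; o+= [e[0]] if y==-.035 else [*e]
    return np.array(o)
r2=least_squares(g,[*WO[:2],waz,.042]);print('wall',r2.x,g(r2.x).round(1))
h=lambda v:g([*v,.042]);r3=least_squares(h,[*WO[:2],waz]);print('wall z fixed',r3.x,np.abs(h(r3.x)).max())
```

```text
brick centre in tool [-0.0008  0.0006 -0.0122] [ 0.2  0.7  0.4  0.7  0.4 -0.9 -1.1 -0.9]
wall [ 0.5824 -0.2084 56.5935  0.0406] [ 0.3 -0.6  0.1 -0.5  0.   0.6  0.1  0.7 -0.2  0.  -0.  -0.2  0.6 -1. ]
wall z fixed [ 0.5823 -0.2085 56.5979] 0.9218669455311499
```

```bash
sed -i 's/WO=np.array(.*); waz=.*/WO=np.array([.5824,-.2082,0]); waz=56.6/' h.py
cat >> h.py <<'E'
def wrow(y,z,off=(-.0008,.0003)):
    Rt=Rdown(waz); return row(WP(0,y,z)-Rt@np.array([off[0],off[1],0]),Rt)
E
python3 - <<'E'
from h import *
for z in(.075,.052): print(wrow(-.04,z))
E
```

```text
[-0.0281, 0.0283, 0.2293, -0.0041, -0.0006, 0.0009]
[-0.0282, 0.0293, 0.306, -0.0041, -0.0006, 0.0009]
```

Emit:
arm_command([
  [-0.028, 0.028, 0.08, -0.004, 0, 0.001],
  [-0.028, 0.028, 0.16, -0.004, 0, 0.001],
  [-0.028, 0.028, 0.229, -0.004, 0, 0.001],
  [-0.028, 0.029, 0.27, -0.004, 0, 0.001],
  [-0.028, 0.029, 0.29, -0.004, 0, 0.001],
  [-0.028, 0.029, 0.306, -0.004, 0, 0.001],
  [-0.028, 0.029, 0.306, -0.004, 0, 0.001],
  [-0.028, 0.029, 0.306, -0.004, 0, 0.001],
])

```text
time: 10.8
position: [0.5618, -0.2425, 0.0537]
tool_rot: [179.8, -0.1, 56.6]
wrist_force: [-0.4, -0.0, -1.6]
width: 0.035
```

Run:
```python
from h import *
s=sense(); print(s['position'],s['tool_rot'],s['wrist_force']); print(wrow(-.04,.049),wrow(-.04,.046))
```

```text
[ 0.5618 -0.2425  0.0537] [179.7666  -0.0593  56.5512] [-0.3909 -0.0113 -1.624 ]
[0.0026, -0.0066, 0.0155, 0.0013, -0.0003, -0.0003] [0.0026, -0.0066, 0.0255, 0.0013, -0.0003, -0.0003]
```

Emit:
arm_command([
  [0.002, -0.004, 0.008, 0.001, 0, 0],
  [0.002, -0.004, 0.016, 0.001, 0, 0],
  [0.002, -0.004, 0.02, 0.001, 0, 0],
  [0.002, -0.004, 0.02, 0.001, 0, 0],
])

```text
time: 11.2
position: [0.5604, -0.2411, 0.0465]
tool_rot: [-179.9, -0.1, 56.5]
wrist_force: [0.1, 1.0, -0.2]
width: 0.0353
```

Emit:
arm_command([
  [0, 0, 0.005, 0, 0, 0],
  [0, 0, 0.005, 0, 0, 0],
])

```text
time: 11.4
position: [0.5604, -0.2411, 0.0451]
tool_rot: [-179.9, -0.1, 56.5]
wrist_force: [-1.0, -0.7, -1.0]
width: 0.0348
```

Emit:
arm_command([
  [0, 0, 0.005, 0, 0, 0],
  [0, 0, 0.005, 0, 0, 0],
])

```text
time: 11.6
position: [0.5604, -0.2411, 0.0436]
tool_rot: [-179.9, -0.1, 56.5]
wrist_force: [0.3, -0.5, -1.4]
width: 0.0355
```

Emit:
arm_command([
  [0, 0, 0.004, 0, 0, 0],
  [0, 0, 0.004, 0, 0, 0],
])

```text
time: 11.8
position: [0.5606, -0.2412, 0.0428]
tool_rot: [-180.0, -0.1, 56.5]
wrist_force: [-0.8, -0.3, 1.9]
width: 0.0348
```

Emit:
arm_command([
  [0, 0, 0.004, 0, 0, 0],
  [0, 0, 0.004, 0, 0, 0],
])

```text
time: 12.0
position: [0.5606, -0.2412, 0.0428]
tool_rot: [-180.0, -0.1, 56.5]
wrist_force: [-1.2, 0.7, 8.9]
width: 0.0349
```

Emit:
arm_command([
  [0, 0, -0.002, 0, 0, 0],
  [0, 0, -0.002, 0, 0, 0],
  [0, 0, -0.002, 0, 0, 0],
], grip=0.32)

```text
time: 12.3
position: [0.5605, -0.2411, 0.0418]
tool_rot: [-180.0, -0.1, 56.5]
wrist_force: [-0.1, -0.1, 0.1]
width: 0.0563
```

Emit:
arm_command([
  [0, 0, -0.08, 0, 0, 0],
  [0, 0, -0.2, 0, 0, 0],
  [0, 0, -0.35, 0, 0, 0],
  [0, 0, -0.5, 0, 0, 0],
  [0, 0, -0.5, 0, 0, 0],
])

```text
time: 12.8
position: [0.5644, -0.2437, 0.1987]
tool_rot: [179.2, -0.1, 56.6]
wrist_force: [1.0, 0.0, 0.2]
width: 0.0564
```

Run:
```python
from h import *
import pickle
s=sense(); M=camera_model("wrist"); im=snap("wrist","w5.png"); pickle.dump((M,s),open('w5.pkl','wb')); print(s["position"],s["tool_rot"])
cv2.imwrite('pics/w5c.png',cv2.resize(im[60:300,200:440],(600,600),interpolation=cv2.INTER_CUBIC))
print(row([.49,.11,.24],Rdown(70)))
```

```text
[ 0.5644 -0.2437  0.1987] [179.2257  -0.0567  56.555 ]
[0.8474, -0.8486, -0.1537, 0.0024, -0.0, -0.0747]
```

View pics/w5c.png

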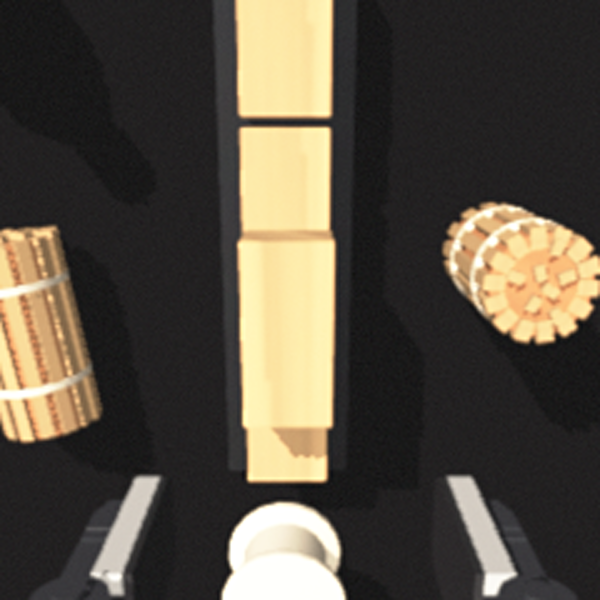

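Wrist view: the brick sits flat and in line, with its top face at crop y 238–428 and x 239–335. Wall joint is at y 117–127 and the wall end at y=482. I'll compute its position relative to the wall.

```bash
cat > chk.py <<'E'
from h import *
import pickle; from scipy.optimize import least_squares
M,s=pickle.load(open('w5.pkl','rb')); z=lambda x,y:np.array((200+x/2.5-.3,60+y/2.5-.3))
w=[(-.018,.042,(239,117)),(.018,.042,(332,117)),(-.018,.038,(240,127)),(.018,.038,(331,127)),(-.018,-.118,(247,482)),(.018,-.118,(328,482))]
def P(v,x,y,h): a=np.radians(v[2]); return np.array([v[0],v[1],h])+x*np.array([np.sin(a),-np.cos(a),0])+y*np.array([np.cos(a),np.sin(a),0])
g=lambda v:np.ravel([proj("",P(v,x,y,.042),M)-z(*uv) for x,y,uv in w])
r=least_squares(g,[*WO[:2],waz]).x; print('wall',r,g(r).round(1))
b=[(-.018,.038,(238,238)),(.018,.038,(335,238)),(-.018,-.038,(243,428)),(.018,-.038,(332,428))]
q=lambda v:np.ravel([proj("",P(v,x,y,.072),M)-z(*uv) for x,y,uv in b])
t=least_squares(q,[.56,-.24,waz]).x; print('brick',t,q(t).round(1))
d=t[:2]-r[:2]; a=np.radians(r[2]); print('brick in wall x,y',d@[np.sin(a),-np.cos(a)],d@[np.cos(a),np.sin(a)])
E
python3 chk.py
```

```text
wall [ 0.5822 -0.2082 56.4104] [ 0.2 -0.1 -0.2 -0.  -0.1  0.2  0.1  0.3  0.6 -0.2 -0.6 -0.4]
brick [ 0.561  -0.2409 56.389 ] [ 0.   0.5 -0.   0.5  0.  -0.5 -0.  -0.6]
brick in wall x,y 0.0004429025437702218 -0.03897127215775184
```

Placed within 1 mm. Back for the second pine.

Emit:
arm_command([
  [0, 0, -0.154, 0, 0, 0],
  [0.4, -0.4, -0.154, 0.002, 0, -0.035],
  [0.847, -0.849, -0.154, 0.002, 0, -0.075],
  [0.847, -0.849, -0.154, 0.002, 0, -0.075],
  [0.847, -0.849, -0.154, 0.002, 0, -0.075],
  [0.847, -0.849, -0.154, 0.002, 0, -0.075],
  [0.847, -0.849, -0.154, 0.002, 0, -0.075],
  [0.847, -0.849, -0.154, 0.002, 0, -0.075],
  [0.847, -0.849, -0.154, 0.002, 0, -0.075],
])

```text
time: 13.75
position: [0.4848, 0.1153, 0.2369]
tool_rot: [-179.3, -0.1, 70.3]
wrist_force: [-1.6, -0.5, 0.3]
width: 0.0566
```

Run:
```python
from h import *
s=sense(); print(s['position']); Rt=Rbox(28,1); b=BR['p2']-.001*sl
print(row(b+.10*nl,Rt)); print(row(b+.04*nl,Rt,frm=(b+.10*nl,Rt)),row(b-.011*nl,Rt,frm=(b+.10*nl,Rt)))
```

```text
[0.4848 0.1153 0.2369]
[0.3821, -0.0905, 0.2769, 0.0096, 0.1544, -0.0546]
[0.0, -0.0, 0.2, 0.0, 0.0, 0.0] [0.0, -0.0, 0.37, 0.0, 0.0, 0.0]
```

Emit:
arm_command([
  [0.1, -0.03, 0.1, 0.005, 0.077, -0.027],
  [0.2, -0.06, 0.2, 0.0096, 0.154, -0.055],
  [0.3, -0.09, 0.277, 0.0096, 0.154, -0.055],
  [0.382, -0.09, 0.277, 0.0096, 0.154, -0.055],
  [0.382, -0.09, 0.277, 0.0096, 0.154, -0.055],
  [0.382, -0.09, 0.277, 0.0096, 0.154, -0.055],
])

```text
time: 14.35
position: [0.5011, 0.2274, 0.1547]
tool_rot: [179.8, -27.8, 80.0]
wrist_force: [0.2, 0.2, -0.7]
width: 0.0564
```

Run:
```python
from h import *
s=sense(); print(s['position'],s['tool_rot']); Rt=Rbox(28,1); b=BR['p2']-.001*sl
print(row(b+.04*nl,Rt),row(b-.011*nl,Rt))
```

```text
[0.5011 0.2274 0.1547] [179.7741 -27.7764  80.0334]
[0.014, -0.0181, 0.2083, 0.0017, 0.0012, -0.0008] [0.0147, -0.019, 0.3783, 0.0017, 0.0012, -0.0008]
```

Emit:
arm_command([
  [0.014, -0.018, 0.1, 0.002, 0.001, 0],
  [0.014, -0.018, 0.208, 0.002, 0.001, 0],
  [0.014, -0.018, 0.27, 0.002, 0.001, 0],
  [0.015, -0.019, 0.32, 0.002, 0.001, 0],
  [0.015, -0.019, 0.36, 0.002, 0.001, 0],
  [0.015, -0.019, 0.378, 0.002, 0.001, 0],
  [0.015, -0.019, 0.378, 0.002, 0.001, 0],
])

```text
time: 15.05
position: [0.5064, 0.2854, 0.0576]
tool_rot: [180.0, -28.1, 80.2]
wrist_force: [0.7, -0.2, -0.2]
width: 0.0564
```

Emit:
arm_command([
  [0, 0, 0, 0, 0, 0],
  [0, 0, 0, 0, 0, 0],
  [0, 0, 0, 0, 0, 0],
  [0, 0, 0, 0, 0, 0],
], grip=-1)

```text
time: 15.45
position: [0.5069, 0.285, 0.0587]
tool_rot: [179.9, -28.1, 80.2]
wrist_force: [-0.6, -3.5, 5.4]
width: 0.0351
```

Emit:
arm_command([
  [0.005, 0, -0.03, 0, 0, 0],
  [0.008, 0, -0.08, 0, 0, 0],
  [0.008, 0, -0.16, 0, 0, 0],
  [0.008, 0, -0.28, 0, 0, 0],
  [0.008, 0, -0.4, 0, 0, 0],
  [-0.1, 0, -0.5, 0, 0, 0],
  [-0.15, 0, -0.5, 0, 0, 0],
  [-0.15, 0, -0.5, 0, 0, 0],
])

```text
time: 16.25
position: [0.4873, 0.175, 0.1693]
tool_rot: [180.0, -28.0, 80.0]
wrist_force: [0.4, 0.4, 0.1]
width: 0.0352
```

Run:
```python
from h import *
s=sense(); print(s['position'],s['width'])
print(row([.50,.10,.24],Rdown(70)))
```

```text
[0.4873 0.175  0.1693] 0.035199955773121475
[-0.1, 0.0854, -0.3201, -0.0135, -0.1554, 0.0542]
```

Emit:
arm_command([
  [-0.1, 0.085, -0.32, -0.0135, -0.155, 0.054],
  [-0.1, 0.085, -0.32, -0.0135, -0.155, 0.054],
  [-0.1, 0.085, -0.32, -0.0135, -0.155, 0.054],
  [-0.1, 0.085, -0.32, -0.0135, -0.155, 0.054],
  [-0.1, 0.085, -0.32, -0.0135, -0.155, 0.054],
])

```text
time: 16.75
position: [0.5005, 0.1043, 0.2402]
tool_rot: [179.9, -0.2, 70.4]
wrist_force: [-0.0, 0.7, -0.5]
width: 0.0349
```

Run:
```python
from h import *
s=sense(); print(s['position'],s['tool_rot'])
print(wrow(.0405,.20),wrow(.0405,.10))
```

```text
[0.5005 0.1043 0.2402] [179.9246  -0.1531  70.4496]
[-0.7568, 0.6377, 0.1329, 0.0003, -0.0009, 0.0769] [-0.7577, 0.6373, 0.4663, 0.0003, -0.0009, 0.0769]
```

Emit:
arm_command([
  [-0.757, 0.638, 0, 0, -0.001, 0.077],
  [-0.757, 0.638, 0, 0, -0.001, 0.077],
  [-0.757, 0.638, 0, 0, -0.001, 0.077],
  [-0.757, 0.638, 0, 0, -0.001, 0.077],
  [-0.757, 0.638, 0, 0, -0.001, 0.077],
  [-0.757, 0.638, 0.133, 0, -0.001, 0.077],
  [-0.758, 0.637, 0.3, 0, -0.001, 0.077],
  [-0.758, 0.637, 0.466, 0, -0.001, 0.077],
  [-0.758, 0.637, 0.466, 0, -0.001, 0.077],
  [-0.758, 0.637, 0.466, 0, -0.001, 0.077],
])

```text
time: 17.75
position: [0.6012, -0.1756, 0.097]
tool_rot: [-179.6, 0.1, 56.4]
wrist_force: [0.1, 0.4, 0.4]
width: 0.0353
```

Run:
```python
from h import *
s=sense(); print(s['position'],s['tool_rot'])
for z in(.055,.0465): print(wrow(.0405,z,(-.002,.0003)))
```

```text
[ 0.6012 -0.1756  0.097 ] [-179.62      0.0559   56.3612]
[0.0165, 0.0075, 0.1399, -0.0021, 0.0003, -0.0013]
[0.0165, 0.0077, 0.1683, -0.0021, 0.0003, -0.0013]
```

Emit:
arm_command([
  [0.0165, 0.0075, 0.02, -0.002, 0, -0.001],
  [0.0165, 0.0075, 0.04, -0.002, 0, -0.001],
  [0.0165, 0.0075, 0.06, -0.002, 0, -0.001],
  [0.0165, 0.0075, 0.06, -0.002, 0, -0.001],
  [0.0165, 0.0075, 0.06, -0.002, 0, -0.001],
])

```text
time: 18.25
position: [0.6079, -0.1737, 0.0818]
tool_rot: [179.6, 0.1, 56.6]
wrist_force: [-0.7, 0.1, 0.1]
width: 0.0347
```

Run:
```python
from h import *
s=sense(); print(s['position'],s['tool_rot'])
for z in(.055,.0465): print(wrow(.0405,z,(-.002,.0003)))
```

```text
[ 0.6079 -0.1737  0.0818] [179.6002   0.0621  56.5555]
[-0.0011, -0.0094, 0.0894, 0.0022, 0.0003, -0.0002]
[-0.0011, -0.0096, 0.1177, 0.0022, 0.0003, -0.0002]
```

Emit:
arm_command([
  [-0.001, -0.006, 0.02, 0.0012, 0, 0],
  [-0.001, -0.006, 0.02, 0.0012, 0, 0],
  [-0.001, -0.006, 0.02, 0.0012, 0, 0],
])

```text
time: 18.55
position: [0.6059, -0.173, 0.075]
tool_rot: [179.9, 0.1, 56.5]
wrist_force: [0.5, 0.8, -0.7]
width: 0.0351
```

Run:
```python
from h import *
s=sense(); print(s['position'],s['tool_rot'])
for z in(.055,.0465): print(wrow(.0405,z,(-.002,.0003)))
```

```text
[ 0.6059 -0.173   0.075 ] [179.8932   0.069   56.5284]
[0.0007, -0.0019, 0.0667, 0.0006, 0.0004, -0.0004]
[0.0008, -0.002, 0.095, 0.0006, 0.0004, -0.0004]
```

Emit:
arm_command([
  [0.001, -0.002, 0.02, 0.0006, 0, 0],
  [0.001, -0.002, 0.04, 0.0006, 0, 0],
  [0.001, -0.002, 0.06, 0.0006, 0, 0],
  [0.001, -0.002, 0.075, 0.0006, 0, 0],
  [0.001, -0.002, 0.087, 0.0006, 0, 0],
  [0.001, -0.002, 0.095, 0.0006, 0, 0],
  [0.001, -0.002, 0.095, 0.0006, 0, 0],
])

```text
time: 19.25
position: [0.6056, -0.1725, 0.0463]
tool_rot: [-180.0, 0.1, 56.5]
wrist_force: [-0.4, 0.1, 0.1]
width: 0.0352
```

Emit:
arm_command([
  [0, 0, 0.004, 0, 0, 0],
  [0, 0, 0.004, 0, 0, 0],
])

```text
time: 19.45
position: [0.606, -0.1726, 0.0457]
tool_rot: [179.9, 0.1, 56.5]
wrist_force: [0.4, 0.4, -0.3]
width: 0.035
```

Emit:
arm_command([
  [0, 0, 0.004, 0, 0, 0],
  [0, 0, 0.004, 0, 0, 0],
])

```text
time: 19.65
position: [0.606, -0.1727, 0.0455]
tool_rot: [179.9, 0.1, 56.5]
wrist_force: [-0.8, 1.9, 4.3]
width: 0.0353
```

Emit:
arm_command([
  [0, 0, -0.001, 0, 0, 0],
  [0, 0, -0.001, 0, 0, 0],
  [0, 0, -0.001, 0, 0, 0],
], grip=0.32)

```text
time: 19.95
position: [0.6058, -0.1726, 0.0446]
tool_rot: [180.0, 0.1, 56.5]
wrist_force: [-0.7, -0.3, 0.2]
width: 0.0564
```

Emit:
arm_command([
  [0, 0, -0.08, 0, 0, 0],
  [0, 0, -0.2, 0, 0, 0],
  [0, 0, -0.35, 0, 0, 0],
  [0, 0, -0.5, 0, 0, 0],
  [0, 0, -0.65, 0, 0, 0],
  [0, 0, -0.65, 0, 0, 0],
  [0, 0, -0.65, 0, 0, 0],
])

```text
time: 20.65
position: [0.6063, -0.1725, 0.241]
tool_rot: [179.8, 0.0, 56.5]
wrist_force: [-0.6, 0.2, -0.8]
width: 0.0566
```

Run:
```python
from h import *
import pickle
s=sense(); M=camera_model("wrist"); im=snap("wrist","w6.png"); pickle.dump((M,s),open('w6.pkl','wb')); print(s["position"],s["tool_rot"])
cv2.imwrite('pics/w6c.png',cv2.resize(im[80:320,200:440],(600,600),interpolation=cv2.INTER_CUBIC))
print(row([.53,.11,.24],Rdown(70)))
print(proj("",WP(0,0,.07),M))
```

```text
[ 0.6063 -0.1725  0.241 ] [179.8022   0.0473  56.5411]
[0.6459, -0.7276, -0.0032, -0.0002, 0.0004, -0.0748]
[320.1769 218.6817]
```

View pics/w6c.png

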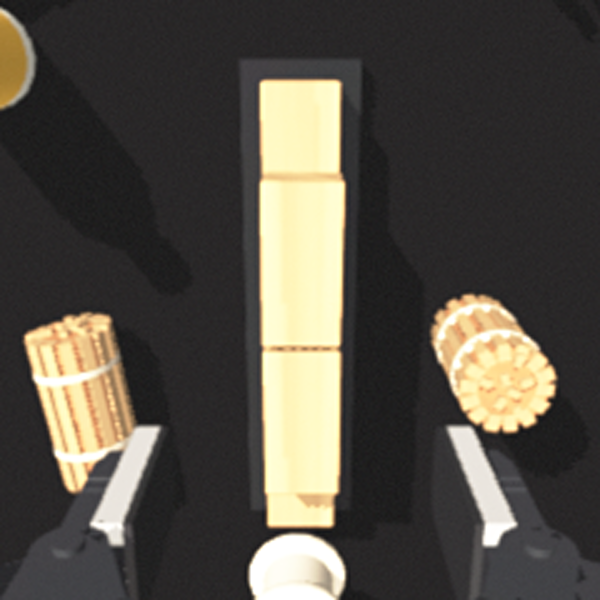

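Wrist view: both pines are in line with a thin joint at crop y≈348. The upper brick spans y 180–346, the lower 350–493, and the wall ends are at y=80 and y=527.

Run:
```python
from h import *
import pickle; from scipy.optimize import least_squares
M,s=pickle.load(open('w6.pkl','rb')); z=lambda x,y:np.array((200+x/2.5-.3,80+y/2.5-.3))
def P(v,x,y,h): a=np.radians(v[2]); return np.array([v[0],v[1],h])+x*np.array([np.sin(a),-np.cos(a),0])+y*np.array([np.cos(a),np.sin(a),0])
def fit(ob,h):
    g=lambda v:np.ravel([proj("",P(v,x,y,h),M)-z(*uv) for x,y,uv in ob]); r=least_squares(g,[*WO[:2],waz]).x; return r,np.abs(g(r)).max()
r,e=fit([(-.018,.118,(260,80)),(.018,.118,(341,80)),(-.018,-.118,(267,527)),(.018,-.118,(334,527))],.042); print('wall',r,e)
a=np.radians(r[2])
for t0 in ([(260,180),(344,180),(262,346),(343,346)],[(262,350),(341,350),(265,493),(339,493)]):
    t,e=fit([(x,y,uv) for (x,y),uv in zip(((-.018,.038),(.018,.038),(-.018,-.038),(.018,-.038)),t0)],.072)
    d=t[:2]-r[:2]; print(t,e,'wall x,y',d@[np.sin(a),-np.cos(a)],d@[np.cos(a),np.sin(a)])
```

```text
wall [ 0.5821 -0.208  56.4432] 0.42729256064257015
[ 0.6048 -0.1753 56.6217] 0.6496052794890375 wall x,y 0.0008084139772855971 0.039843622049641585
[ 0.5612 -0.2406 56.6196] 0.34439793310872346 wall x,y 0.0006284165316819273 -0.03873684144753198
```

Emit:
arm_command([
  [0.646, -0.728, -0.003, 0, 0, -0.075],
  [0.646, -0.728, -0.003, 0, 0, -0.075],
  [0.646, -0.728, -0.003, 0, 0, -0.075],
  [0.646, -0.728, -0.003, 0, 0, -0.075],
  [0.646, -0.728, -0.003, 0, 0, -0.075],
  [0.646, -0.728, -0.003, 0, 0, -0.075],
  [0.646, -0.728, -0.003, 0, 0, -0.075],
])

```text
time: 21.4
position: [0.5265, 0.1144, 0.2378]
tool_rot: [-179.6, 0.1, 70.4]
wrist_force: [0.0, -1.3, -0.8]
width: 0.0563
```

Run:
```python
from h import *
s=sense(); print(s['position']); Rt=Rbox(28,1); b=BR['w']-.002*sl
print(row(b+.10*nl,Rt))
```

```text
[0.5265 0.1144 0.2378]
[0.378, 0.0229, 0.2788, 0.0111, 0.1556, -0.054]
```

Emit:
arm_command([
  [0.1, 0.006, 0.1, 0.005, 0.077, -0.027],
  [0.2, 0.012, 0.2, 0.011, 0.155, -0.054],
  [0.3, 0.023, 0.279, 0.011, 0.155, -0.054],
  [0.378, 0.023, 0.279, 0.011, 0.155, -0.054],
  [0.378, 0.023, 0.279, 0.011, 0.155, -0.054],
  [0.378, 0.023, 0.279, 0.011, 0.155, -0.054],
  [0.378, 0.023, 0.279, 0.011, 0.155, -0.054],
])

```text
time: 22.1
position: [0.5756, 0.2133, 0.1564]
tool_rot: [179.5, -27.8, 80.1]
wrist_force: [0.2, 0.1, 0.5]
width: 0.0565
```

Run:
```python
from h import *
s=sense(); print(s['position'],s['tool_rot']); Rt=Rbox(28,1); b=BR['w']-.002*sl
print(row(b+.04*nl,Rt),row(b-.010*nl,Rt))
```

```text
[0.5756 0.2133 0.1564] [179.5095 -27.7769  80.0709]
[0.0106, -0.0223, 0.2147, 0.0031, 0.0012, -0.0006] [0.0113, -0.0239, 0.3814, 0.0031, 0.0012, -0.0006]
```

Emit:
arm_command([
  [0.011, -0.02, 0.1, 0.002, 0.001, 0],
  [0.011, -0.02, 0.208, 0.002, 0.001, 0],
  [0.011, -0.02, 0.27, 0.002, 0.001, 0],
  [0.011, -0.02, 0.32, 0.002, 0.001, 0],
  [0.011, -0.02, 0.36, 0.002, 0.001, 0],
  [0.011, -0.02, 0.38, 0.002, 0.001, 0],
  [0.011, -0.02, 0.38, 0.002, 0.001, 0],
])

```text
time: 22.8
position: [0.5804, 0.2703, 0.0568]
tool_rot: [179.9, -28.0, 80.1]
wrist_force: [0.4, 0.2, -0.0]
width: 0.0564
```

Emit:
arm_command([
  [0, 0, 0, 0, 0, 0],
  [0, 0, 0, 0, 0, 0],
  [0, 0, 0, 0, 0, 0],
  [0, 0, 0, 0, 0, 0],
], grip=-1)

```text
time: 23.2
position: [0.5812, 0.2697, 0.058]
tool_rot: [179.8, -28.1, 80.1]
wrist_force: [0.7, -4.0, 4.4]
width: 0.0348
```

Emit:
arm_command([
  [0.005, 0, -0.03, 0, 0, 0],
  [0.008, 0, -0.08, 0, 0, 0],
  [0.008, 0, -0.16, 0, 0, 0],
  [0.008, 0, -0.28, 0, 0, 0],
  [0.008, 0, -0.4, 0, 0, 0],
  [-0.1, 0, -0.5, 0, 0, 0],
  [-0.15, 0, -0.5, 0, 0, 0],
  [-0.15, 0, -0.5, 0, 0, 0],
])

```text
time: 24.0
position: [0.5611, 0.1594, 0.1692]
tool_rot: [179.8, -28.0, 79.9]
wrist_force: [0.1, 0.0, -1.0]
width: 0.0348
```

Run:
```python
from h import *
s=sense(); print(s['position'],s['width'])
print(row([.53,.10,.25],Rdown(70)))
```

```text
[0.5611 0.1594 0.1692] 0.034774742186850366
[-0.0617, -0.0663, -0.3382, -0.0126, -0.1552, 0.0537]
```

Emit:
arm_command([
  [-0.062, -0.066, -0.338, -0.0126, -0.155, 0.054],
  [-0.062, -0.066, -0.338, -0.0126, -0.155, 0.054],
  [-0.062, -0.066, -0.338, -0.0126, -0.155, 0.054],
  [-0.062, -0.066, -0.338, -0.0126, -0.155, 0.054],
  [-0.062, -0.066, -0.338, -0.0126, -0.155, 0.054],
])

```text
time: 24.5
position: [0.5303, 0.1045, 0.25]
tool_rot: [180.0, -0.1, 70.3]
wrist_force: [-0.1, 0.1, -0.6]
width: 0.0351
```

Run:
```python
from h import *
s=sense(); print(s['position'],s['tool_rot'])
print(wrow(.0005,.20,(-.0003,.0003)),wrow(.0005,.11,(-.0003,.0003)))
```

```text
[0.5303 0.1045 0.25  ] [179.9798  -0.117   70.3473]
[-0.9207, 0.5136, 0.165, 0.0, -0.0007, 0.0764] [-0.9213, 0.5135, 0.465, 0.0, -0.0007, 0.0764]
```

Emit:
arm_command([
  [-0.921, 0.514, 0, 0, -0.001, 0.076],
  [-0.921, 0.514, 0, 0, -0.001, 0.076],
  [-0.921, 0.514, 0, 0, -0.001, 0.076],
  [-0.921, 0.514, 0, 0, -0.001, 0.076],
  [-0.921, 0.514, 0, 0, -0.001, 0.076],
  [-0.921, 0.514, 0, 0, -0.001, 0.076],
  [-0.921, 0.514, 0.165, 0, -0.001, 0.076],
  [-0.921, 0.514, 0.3, 0, -0.001, 0.076],
  [-0.921, 0.514, 0.4, 0, -0.001, 0.076],
  [-0.921, 0.514, 0.43, 0, -0.001, 0.076],
])

```text
time: 25.5
position: [0.578, -0.2087, 0.1149]
tool_rot: [-179.4, 0.1, 56.4]
wrist_force: [0.2, -0.3, -0.7]
width: 0.035
```

Emit:
arm_command([
  [0, 0, 0, 0, 0, 0],
  [0, 0, 0, 0, 0, 0],
  [0, 0, 0, 0, 0, 0],
  [0, 0, 0, 0, 0, 0],
])

```text
time: 25.9
position: [0.5826, -0.2104, 0.1215]
tool_rot: [179.8, 0.1, 56.5]
wrist_force: [-0.2, -0.1, 0.4]
width: 0.035
```

Run:
```python
from h import *
s=sense(); print(s['position'],s['tool_rot'])
print(wrow(.0005,.09,(-.0003,.0003)),wrow(.0005,.078,(-.0003,.0003)))
```

```text
[ 0.5826 -0.2104  0.1215] [179.8381   0.1012  56.482 ]
[0.0087, -0.0058, 0.1049, 0.0009, 0.0006, -0.0007] [0.0088, -0.0059, 0.1449, 0.0009, 0.0006, -0.0007]
```

Emit:
arm_command([
  [0.009, -0.005, 0.04, 0.001, 0.0006, -0.0007],
  [0.009, -0.005, 0.08, 0.001, 0.0006, -0.0007],
  [0.009, -0.005, 0.105, 0.001, 0.0006, -0.0007],
  [0.009, -0.005, 0.105, 0.001, 0.0006, -0.0007],
  [0.009, -0.005, 0.105, 0.001, 0.0006, -0.0007],
])

```text
time: 26.4
position: [0.5814, -0.2069, 0.0873]
tool_rot: [-179.7, 0.0, 56.6]
wrist_force: [0.3, 0.5, -1.3]
width: 0.035
```

Run:
```python
from h import *
s=sense(); print(s['position'],s['tool_rot'])
print(wrow(.0005,.078,(-.0003,.0003)))
```

```text
[ 0.5814 -0.2069  0.0873] [-179.708     0.0169   56.5813]
[0.001, 0.0043, 0.0311, -0.0016, 0.0001, -0.0001]
```

Emit:
arm_command([
  [0.001, 0.002, 0.01, -0.0008, 0, 0],
  [0.001, 0.002, 0.02, -0.0008, 0, 0],
  [0.001, 0.002, 0.026, -0.0008, 0, 0],
  [0.001, 0.002, 0.026, -0.0008, 0, 0],
])

```text
time: 26.8
position: [0.5821, -0.207, 0.08]
tool_rot: [-179.9, 0.0, 56.6]
wrist_force: [-0.9, -0.3, -0.6]
width: 0.0353
```

Run:
```python
from h import *
s=sense(); print(s['position'],s['tool_rot'])
print(wrow(.0005,.076,(-.0003,.0003)))
```

```text
[ 0.5821 -0.207   0.08  ] [-179.8902    0.015    56.5824]
[-0.0001, 0.002, 0.0133, -0.0006, 0.0001, -0.0001]
```

Emit:
arm_command([
  [0, 0.002, 0.005, -0.0004, 0, 0],
  [0, 0.002, 0.01, -0.0004, 0, 0],
  [0, 0.002, 0.01, -0.0004, 0, 0],
])

```text
time: 27.1
position: [0.5826, -0.2074, 0.0771]
tool_rot: [-180.0, 0.0, 56.6]
wrist_force: [0.3, -0.4, 0.0]
width: 0.035
```

Emit:
arm_command([
  [0, 0, 0.005, 0, 0, 0],
  [0, 0, 0.005, 0, 0, 0],
])

```text
time: 27.3
position: [0.5829, -0.2076, 0.0761]
tool_rot: [180.0, 0.0, 56.6]
wrist_force: [-0.1, 0.3, 1.3]
width: 0.0347
```

Emit:
arm_command([
  [0, 0, 0.004, 0, 0, 0],
  [0, 0, 0.004, 0, 0, 0],
])

```text
time: 27.5
position: [0.583, -0.2076, 0.0761]
tool_rot: [180.0, 0.0, 56.6]
wrist_force: [-1.7, 0.2, 9.0]
width: 0.0349
```

Contact: the brick is seated. Release and rise.

Emit:
arm_command([
  [0, 0, -0.003, 0, 0, 0],
  [0, 0, -0.003, 0, 0, 0],
  [0, 0, -0.003, 0, 0, 0],
], grip=0.32)

```text
time: 27.8
position: [0.5827, -0.2074, 0.0752]
tool_rot: [-180.0, 0.0, 56.6]
wrist_force: [0.6, -0.8, 0.4]
width: 0.0568
```

Emit:
arm_command([
  [0, 0, -0.08, 0, 0, 0],
  [0, 0, -0.2, 0, 0, 0],
  [0, 0, -0.35, 0, 0, 0],
  [0, 0, -0.5, 0, 0, 0],
  [0, 0, -0.6, 0, 0, 0],
  [0, 0, -0.6, 0, 0, 0],
  [0, 0, -0.6, 0, 0, 0],
])

```text
time: 28.5
position: [0.5828, -0.2074, 0.2558]
tool_rot: [180.0, 0.0, 56.6]
wrist_force: [-1.0, 0.1, 0.2]
width: 0.0564
```

Run:
```python
from h import *
import pickle
s=sense(); M=camera_model("wrist"); im=snap("wrist","w7.png"); pickle.dump((M,s),open('w7.pkl','wb')); print(s["position"],s["tool_rot"])
a=cv2.resize(im[80:320,200:440],(600,600),interpolation=cv2.INTER_CUBIC)
sd=snap("side","sd7.png"); sc=snap("scene","sc7.png")
b=np.vstack([cv2.resize(sd[120:320,180:380],(200,200)),cv2.resize(sc[150:260,200:310],(200,200)),cv2.resize(sc[120:260,370:510],(200,200))])
cv2.imwrite('pics/fin.png',np.hstack([a,b]))
```

```text
[ 0.5828 -0.2074  0.2558] [179.9603   0.0095  56.5845]
```

View pics/fin.png

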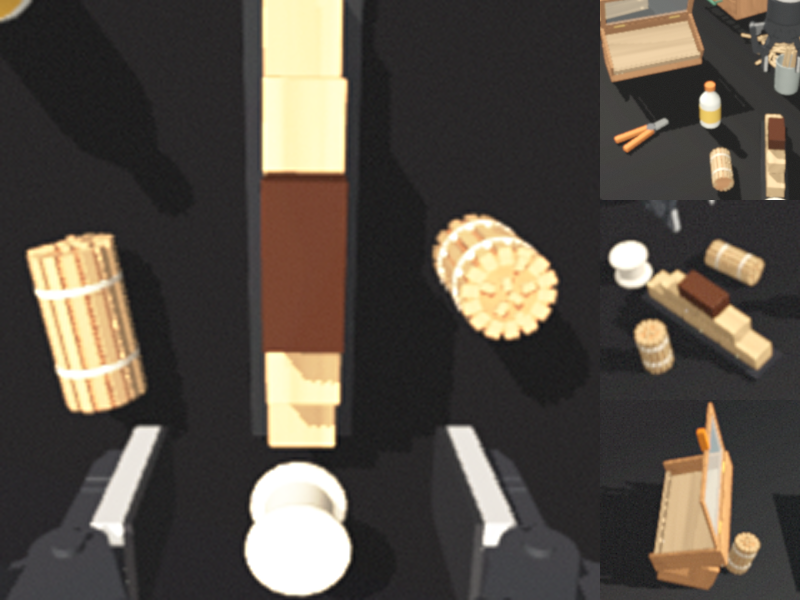

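Final views: walnut at crop (261–346, 180–352) over the joint, in line, lid standing open, bystanders upright. One number check on the walnut, then I'll hand in.

Run:
```python
from h import *
import pickle; from scipy.optimize import least_squares
M,s=pickle.load(open('w7.pkl','rb')); z=lambda x,y:np.array((200+x/2.5-.3,80+y/2.5-.3))
def fit(ob,h,hl):
    def g(v):
        a=np.radians(v[2]); return np.ravel([proj("",np.array([v[0],v[1],h])+x*np.array([np.sin(a),-np.cos(a),0])+y*np.array([np.cos(a),np.sin(a),0]),M)-z(*uv) for x,y,uv in ob])
    r=least_squares(g,[*WO[:2],waz]).x; return r,np.abs(g(r)).max()
t,e=fit([(-.018,.038,(261,180)),(.018,.038,(346,180)),(-.018,-.038,(262,352)),(.018,-.038,(344,352))],.102,0)
a=np.radians(waz); d=t[:2]-[.5822,-.2081]; x,y=d@[np.sin(a),-np.cos(a)],d@[np.cos(a),np.sin(a)]
print(t,e,'wall x,y',x,y)
if abs(x)<.003 and abs(y)<.004: print(close_job())
```

```text
[ 0.5829 -0.2078 56.4235] 0.6868268642708699 wall x,y 0.000395136183132386 0.0005996129109682236
the job is handed in; nothing more can be done
None
```

I finished the job and handed it in at about 28.6 s, well under the 72 s limit; the hand-in itself gave no verdict.

- **Lid:** I lifted it by the orange tab along its arc to about 1.60 rad, just short of the 1.70 stop, and let go. The side view after the release and the last pictures show it standing open.
- **Bricks:** The two pine bricks went on first as the middle course, then the walnut over their joint. I lowered each slowly until it just touched (2 to 9 N), then released it.

| Brick | Position along the wall | Target | Off the wall's centre line |
|---|---|---|---|
| Pine | -38.7 mm | -40 mm | under 1 mm |
| Pine | +39.8 mm | +40 mm | under 1 mm |
| Walnut | +0.6 mm | 0 mm | 0.4 mm |

All three lie in line with the wall to within about 0.2°. The joint between the pine bricks is about 2.5 mm instead of the nominal 4 mm. The other things near the wall and box look undisturbed and upright in the last pictures.

**Disagreements:**
- My first brick and box position, worked out from the hinge, was about 8 mm off. The two wrist-camera views corrected it.
- The fixed cameras and the wrist camera differed by about 3 mm on the wall's position. I used the wrist camera.
- The fingertips touched the box floor at 4 to 7 N while gripping the bricks.

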